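# Wind up the fit-up jack to bring a pipe level with its flange

## Task

Take the red-gripped crank off its wooden rest, push it fully onto the slanting square drive of the blue screw jack, and wind it clockwise until the pipe lying in the jack's yellow cradle is level with the steel flange beside it (centre line to centre, to about 2 mm). Then let go, leaving the crank on the drive. Raise the pipe with the crank only: do not touch the pipe or shift the flange, and do not disturb the bolt bin, spray can, socket or wrench.

Things in the scene. Friction and masses are not known exactly. Their poses are not given: they have to be found in the camera images.
- fixture: Fixed steel fixture, front (-x) roughly to the robot. Origin on the table under the jack's ram, z up. Sole plate x -85..95, y -70..70 mm, 10 high; blue jack housing x -45..55, y -50..50, 90 high, ram and yellow cradle above. Flange stand: foot x 5..85, y 55..195, 20 mm post at (55, 155), 245 high. A blue 48 mm drive nose leans out of the front, 30 degrees from vertical towards -x.
- drive_seat (a point): On the drive's axis, on the face of its 42 mm collar, where the fitted hub's underside rests; at (-81, 0, 70.4) mm in the fixture's frame. z: the axis, outwards (up and towards -x of the fixture, 30 degrees from vertical). x, y: normal to the square's flats, turning with it. The square is 16 mm across and stands 32 mm out of this point, then a tapered nose to 40 mm.
- screw (a joint): Angle of the drive, rad; grows as it turns clockwise (looking down the axis onto its end), which raises ram and pipe 10 mm per turn (6.283 rad). Starts anywhere in a quarter turn. Self-locking: stays where left, crank on or not. Turning takes about 0.25 N m, some 4 N at the crank's grip.
- crank: Loose steel crank, 0.31 kg. Origin: middle of the hub's open underside; z: hub axis, towards the grip side; x: from hub to grip. Hub: square tube 31 mm outside, 34 long, square through-hole 19 mm (sides normal to x, y): fits the drive four ways, 1.5 mm play per side, 12 degrees in turning. Arm 18 mm wide, z 24..34, to x 72 mm. Starts hub down on the rest, its x within 5 degrees of the rest's x.
- crank_grip (a point): Middle of the crank's red round grip sleeve (24 mm across, z 37..95 mm, cap to 99), at (60, 0, 66) mm in the crank's frame, axes as the crank's. The sleeve spins on its pin (drag 0.06 N m), so a gripper holding it can go round without turning. Fitted, it runs on a 60 mm circle about the drive's axis, 66 mm out from drive_seat.
- crank_rest: Fixed wooden rest, origin on the table below the crank's hub, x towards the crank's grip. Base x -35..95, y -28..28 mm, 8 mm thick; a round peg 15 mm in diameter stands in the hub's hole up to 36 mm above the table (lift the crank 30 mm to clear it); a block at x = 62 mm carries the arm, 32 mm high.
- pipe: Loose copper-coloured pipe stub, 42 mm in diameter, 140 mm long, 0.3 to 0.65 kg, lying in the yellow V cradle on the ram. Origin: its centre, its y axis along the pipe. It rises with the ram.
- cradle (a point): Point of the ram's cradle in which the pipe's centre line lies; rises with the ram. Starts about 155 mm above the table. Cradle 60 mm wide along the pipe, about 60 mm across.
- flange_center (a point): Centre of the bore of the steel flange (90 mm outside, 46 mm bore, 10 mm thick, its axis along the pipe's), beside the pipe's end, at y = 87 mm in the fixture's frame. It stays clamped on its post, at a height that varies from start to start, 14 to 30 mm above the pipe's starting height. A yellow tab, 3 mm thick, on its front edge marks its centre height.
- bolt_bin: Bystander: blue plastic bin with bolts, 110 x 85 mm, 55 mm high. Origin: centre of its underside.
- spray_can: Bystander: spray can 62 mm in diameter, 160 mm high. Origin: centre of its underside.
- deep_socket: Bystander: black impact socket standing upright, 42 mm in diameter, 75 mm high. Origin: centre of its underside.
- wrench: Bystander: wrench 150 mm long lying flat along its x axis. Origin: below its middle, on the table.
Things that resemble listed ones, but are neither listed nor needed, are in the scene too. Leave any orange look-alike of the crank alone.

How it is judged:
By the outcome, as a careful person would: the job done as asked, in the order asked, and still so for the second after the job is handed in, with the robot touching nothing.
It also fails if it takes over 67 s, if anything falls off the work surface, if the arm or the gripper's body presses on something with over 40 N, if the wrist force passes 120 N, or if a joint passes its speed limit or range.

## Robot

A 6-joint arm with a two-finger parallel gripper is mounted at the origin on the work surface. World frame = base frame: x ahead of the robot, y to its left, z up, the work surface at z = 0. Lengths are in mm, angles in rad, forces in N, time in s.
With the tool pointing down it reaches from about 275 to 1000 mm from the base axis. Payload 8.4 kg.
Tool frame: the origin (TCP) lies at the very end of the fingers, on their centre line; the grasp point (between the pads) lies 19 mm behind it; z points along the fingers, y is the direction in which the jaws open and shut (so a half turn about z gives the same grasp; the last joint's range is limited). The gripper opens to 85 mm and grips with 20 to 120 N. Pads are 22 mm wide; open, the fingers measure 114 mm over their backs; the gripper's body (76 mm by 85 mm) begins 54 mm behind the grasp point. The pads swing forward as they close: fully open they stand 13 mm farther back than shut.
Start: joints at [-1.306, 0.353, 1.633, -0, 1.155, -0.002], TCP at [164.777, -602.89, 231.281] pointing down, gripper open.
Joint ranges: [-2.63, 2.63], [-0.92, 2.1], [0.06, 2.66], [-1.3, 4.44], [0, 2.69], [-3.02, 3.02]. Speed limits (rad/s): [2.22, 2.22, 2.79, 3.14, 3.14, 3.14].

## Interface

Orientations are given as [roll, pitch, yaw] about the fixed x, y, z axes, in that order (R = Rz(yaw) Ry(pitch) Rx(roll)).
In Python, from rig import r gives the robot as it stands.
- The arm moves only by the tool move_arm, never from a script. Its argument "increments" is a list of rows, each an object of numbers: "tx", "ty", "tz": the shift along the tool's x, y, z in cm; "rx", "ry", "rz": the turn, a rotation vector about the tool's x, y, z in degrees; "gripper": the gripper's target within -1 to 1 (fully open at 1, half-way at 0, shut at -1). A call has 1 to 12 rows; each row shifts and turns the commanded pose from where the row before left it, along the tool's axes as they then stand; what a row does not reach is not made up. A row lasts 1/10 s, in which the tool goes at most 50 mm and 8.59 degrees, less where a joint would pass 70% of its speed; a pose out of reach is approached as far as the arm can. A call is refused whole if a number of a shift passes 5 or a number of a turn 8.59, either way. A call with a gripper value outside its range is refused whole. The fingers move at their own pace and stop on an object; "squeeze" is the grip in N (left out, the last holds). Time passes only in rows, so rows that do not move let the fingers close. It gives the time, the measured TCP pose, the force and the opening at its end, in the units of the state.
- r.sense(): the state, without advancing time (a new reading comes with each control period).
- r.grab_frame(name): name is "side" or "top" or "wrist"; returns (picture, depth): 420x560x3 uint8, red, green, blue; 420x560 float32, mm along the optical axis (not along the pixel's ray), 0 where there is no reading.
- r.camera_model(name): a dict with "fx", "fy", "cx", "cy" (pixels), "R" (3x3) and "t" (3): a world point X has camera coordinates R X + t; the wrist camera has in their place "hand_eye" (4x4, takes a point from camera to tool coordinates, whose origin is the TCP and whose axes are the flange's). Camera axes: x right, y down, z forward; pixel columns grow to the right and rows downward; lengths in mm; the calibration is good to about 2 mm. A picture is of the moment at which its call begins: read the wrist's pose just before it. camera_model takes no time and is no camera call.
- r.sign_off(): hands the job in, once; it reports no verdict.
Trained networks look in the newest picture that a camera, given by its name, has taken for a name from the list of things; names that differ only in an ending like _2 or _b are one class to them, and where a whole thing is asked for, a point or a joint stands for the part that bears it (a point fixed in the world has none). Each returns a list of dicts, best first, with "confidence" (0 to 1); they miss things now and then, are a little off and sometimes report something else, mostly with a low value. They report only what shows in the picture. A call takes as long as a camera call. They do not tell look-alikes from the thing itself.
- r.cut_out(query, camera): "mask" (420x560 bool, what is visible of it) and "bbox" ([left, top, right, bottom] in pixels, round what is visible of it).
- r.place_of(query, camera): "location" ([row, column] in pixels: a listed point, or the origin of a listed thing).
The state is a dict: "clock": time; "qpos": joint angles; "qvel": joint speeds; "joint_efforts": joint torques, N m; "eef_pos": TCP position; "tcp_rot": TCP orientation; "contact_force": force on the tool from outside, world axes, zero at the start; "wrist_torque": the same for the moment, N m; "opening": opening from 0.0 (shut) to 1.0 (fully open).
Only numpy, scipy, OpenCV 4.12 (cv2) and the standard library are available. Lean on these libraries where they do the work, as an engineer would, in place of code of your own. Each camera call takes 0.05 s, during which the arm holds its last target. There are 200 camera calls.

## Working session

There is one attempt and no reset: what is moved stays moved. The work goes in short steps, Python scripts to look and compute and a tool call to move; the robot and the scene stay as the last step left them, time stands still between calls to the robot, and variables do not carry over. Pictures are saved under pics/ and viewed, about 8 in all and at most 12, crops included, and the job is handed in when it is done.

Besides the shell and the picture viewer there is one more tool, called after "Emit:" as name([rows], argument=value, ...), one row to a line, values as JSON. move_arm: Moves the arm, as the interface text tells. Its arguments: {"type":"object","properties":{"increments":{"type":"array","items":{"type":"object","properties":{"tx":{"type":"number"},"ty":{"type":"number"},"tz":{"type":"number"},"rx":{"type":"number"},"ry":{"type":"number"},"rz":{"type":"number"},"gripper":{"type":"number"}}}},"squeeze":{"type":"number"}},"required":["increments"]}

```bash
ls; mkdir -p pics
cat > h.py <<'E'
import numpy as np, cv2
from scipy.spatial.transform import Rotation as Ro
from rig import r
def cam(n,s=None):
    m=r.camera_model(n)
    K=(m['fx'],m['fy'],m['cx'],m['cy'])
    if 'hand_eye' in m:
        s=s or r.sense(); T=np.eye(4); T[:3,:3]=Ro.from_euler('xyz',s['tcp_rot']).as_matrix(); T[:3,3]=s['eef_pos']
        W=T@np.array(m['hand_eye'])
    else:
        R=np.array(m['R']);t=np.array(m['t']); W=np.eye(4); W[:3,:3]=R.T; W[:3,3]=-R.T@t
    return K,W
def cloud(n,D,s=None):
    K,W=cam(n,s); v,u=np.mgrid[:420,:560]
    P=np.stack([(u-K[2])/K[0]*D,(v-K[3])/K[1]*D,D],-1)
    return P@W[:3,:3].T+W[:3,3]
def proj(n,X,s=None):
    K,W=cam(n,s); c=(np.atleast_2d(X)-W[:3,3])@W[:3,:3]
    return np.stack([K[0]*c[:,0]/c[:,2]+K[2],K[1]*c[:,1]/c[:,2]+K[3]],-1)
def save(n,I): cv2.imwrite('pics/'+n+'.png',I[...,::-1])
E
python3 - <<'E'
from h import *
s=r.sense(); print(s)
for n in ['side','top']:
    I,D=r.grab_frame(n); save(n+'0',I); np.savez('pics/'+n+'0',I=I,D=D)
    C=cloud(n,D); print(n,cam(n)[1].round(2).tolist())
    for q in ['fixture','drive_seat','crank','crank_grip','crank_rest','pipe','cradle','flange_center','bolt_bin','spray_can','deep_socket','wrench']:
        for o in r.place_of(q,n)[:2]:
            a,b=np.round(o['location']).astype(int); p=C[min(max(a,0),419),min(max(b,0),559)]
            print(q,round(o['confidence'],2),a,b,p.round(0))
a=cv2.imread('pics/side0.png');b=cv2.imread('pics/top0.png')
E
```

```text
pics
{'clock': 0.0, 'qpos': array([-1.30639956e+00,  3.53659195e-01,  1.63412424e+00, -1.87992244e-06,
        1.15517638e+00, -2.39326952e-03]), 'qvel': array([ 8.72260067e-04, -9.46312286e-04, -9.85246560e-05, -7.87872034e-04,
       -8.34163528e-05, -6.51566547e-04]), 'joint_efforts': array([-2.56170410e-03, -6.05258846e+01, -3.42065156e+01, -2.52649306e-04,
        9.45669017e-03,  2.49185734e-05]), 'eef_pos': array([ 164.65526954, -602.44106289,  230.55900219]), 'tcp_rot': array([-3.14022549e+00, -1.55315565e-06,  2.66790792e-01]), 'contact_force': array([-0.49108064,  0.99579872, -0.28412045]), 'wrist_torque': array([ 0.01925495, -0.00746663,  0.00944851]), 'opening': 0.9982483024030121}
side [[-1.0, -0.07, 0.06, 479.71], [-0.09, 0.77, -0.63, 596.66], [-0.0, -0.63, -0.77, 897.7], [0.0, 0.0, 0.0, 1.0]]
fixture 0.82 255 212 [672.  73.  80.]
fixture 0.66 241 187 [710.  97. 164.]
drive_seat 0.87 243 240 [617.  26.  67.]
crank 0.67 168 288 [ 527. -268.   24.]
crank 0.62 133 332 [ 404. -447.    6.]
crank_grip 0.83 140 307 [ 479. -388.   25.]
crank_grip 0.69 158 306 [ 479. -254.   80.
[... 464 characters left out ...]
0.0, 0.0, 1.0]]
fixture 0.56 151 248 [673.  27. 100.]
drive_seat 0.69 262 311 [ 368. -156.   75.]
drive_seat 0.49 169 252 [624.  14.  90.]
crank 0.94 225 314 [ 478. -171.   -4.]
crank 0.6 254 409 [ 398. -455.   -1.]
crank_grip 0.67 214 283 [506. -77.  25.]
crank_grip 0.55 224 351 [ 473. -262.  106.]
crank_rest 0.64 210 350 [ 521. -272.   39.]
pipe 0.75 135 248 [697.  24. 176.]
cradle 0.41 136 248 [694.  23. 177.]
flange_center 0.81 137 217 [695. 108. 154.]
bolt_bin 0.65 210 161 [509. 278.  26.]
bolt_bin 0.3 172 251 [613.  16. 102.]
spray_can 0.78 263 203 [359. 131. 152.]
deep_socket 0.65 264 307 [ 362. -145.   74.]
deep_socket 0.17 148 250 [680.  21. 106.]
wrench 0.9 241 251 [426.  15.   4.]
```

View pics/top0.png

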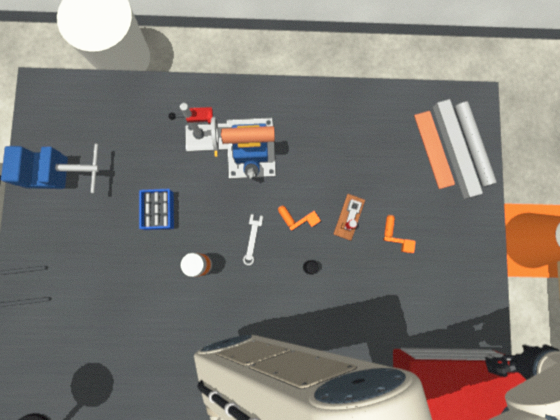

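View pics/side0.png

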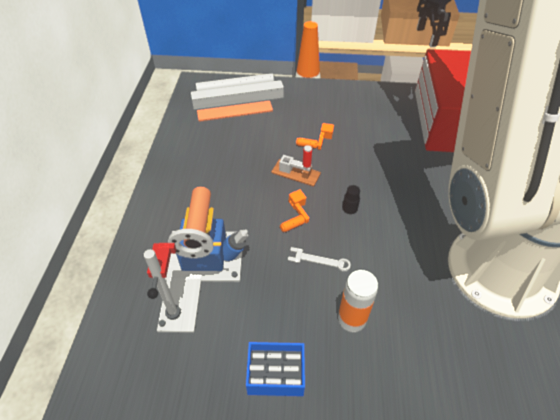

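Both views show the same layout: the red-gripped crank on its brown rest (top ~(350,215), side ~(296,167)), with orange look-alikes either side. The jack and flange are at top ~(245,145). I'll work out a first pose for the rest and fixture, plus the move for a close look.

```bash
cat >> h.py <<'E'
def T_of(s=None):
    s=s or r.sense(); T=np.eye(4); T[:3,:3]=Ro.from_euler('xyz',s['tcp_rot']).as_matrix(); T[:3,3]=s['eef_pos']; return T
def plan(R,p,T=None):
    "tool-frame shift (cm) first, then turn (deg)"
    T=T_of() if T is None else T
    print('shift cm',(T[:3,:3].T@(np.array(p)-T[:3,3])/10).round(2),'then turn deg',np.degrees(Ro.from_matrix(T[:3,:3].T@R).as_rotvec()).round(2))
def down(yaw): return Ro.from_euler('xyz',[np.pi,0,yaw]).as_matrix()
E
python3 - <<'E'
from h import *
print(np.round(r.camera_model('wrist')['hand_eye'],3).tolist(),r.camera_model('wrist')['fx'])
for n in ['top','side']:
    z=np.load(f'pics/{n}0.npz'); I,D=z['I'].astype(int),z['D']; C=cloud(n,D)
    box=(C[...,0]>400)&(C[...,0]<600)&(C[...,1]>-330)&(C[...,1]<-200)
    red=box&(I[...,0]>110)&(I[...,1]<60)&(I[...,2]<70); 
    print(n,'red',C[red].mean(0),C[red].max(0),red.sum())
    base=box&(C[...,2]>3)&(C[...,2]<13); P=C[base][:,:2].astype(np.float32); print('base',cv2.minAreaRect(P))
    b=(abs(C[...,0]-670)<160)&(abs(C[...,1]-60)<200)
    pl=b&(C[...,2]>6)&(C[...,2]<14); print('plate',cv2.minAreaRect(C[pl][:,:2].astype(np.float32)))
    pi=b&(I[...,0]>140)&(I[...,0]-I[...,2]>60)&(I[...,1]-I[...,2]<60)&(C[...,2]>140)&(C[...,2]<230)&(I[...,1]>60)
    Q=C[pi]; c=Q.mean(0); w=np.linalg.svd(Q-c,full_matrices=False); print('pipe',len(Q),c,w[2][0],np.percentile((Q-c)@w[2][0],[1,99]),np.percentile(Q[:,2],[50,90,98]))
# look pose: camera over (500,-268)
plan(down(0.267),[430,-290,330])
E
```

```text
[[-0.0, -0.946, -0.323, 82.599], [1.0, -0.001, 0.001, 0.009], [-0.001, -0.323, 0.946, -142.911], [0.0, 0.0, 0.0, 1.0]] 329.28356273638843
top red [ 471.82056021 -256.52087074   79.76491762] [ 479.56881787 -254.56157215   99.46065227] 13
base ((500.434814453125, -264.5950012207031), (128.92323303222656, 198.00796508789062), 89.6478271484375)
plate ((669.379150390625, 62.74671936035156), (393.1150207519531, 313.4534606933594), 89.1739501953125)
pipe 831 [701.45519365  31.62188289 173.25390209] [-0.09295708 -0.99446263 -0.04902107] [-150.58496043   74.43982879] [174.05253402 178.75867757 187.58553595]
side red [ 476.63691585 -255.29805217   75.49274206] [ 486.52752286 -250.97744887  100.52199646] 99
base ((501.55230712890625, -262.396484375), (193.1042022705078, 119.5719985961914), 1.4266246557235718)
plate ((656.5177001953125, 75.63423919677734), (290.7830505371094, 300.30303955078125), 0.2717810571193695)
pipe 1171 [713.763505    58.23011453 177.20075433] [-0.25366688 -0.96283849 -0.09271011] [-138.07309906   99.83899951] [176.04358623 188.53313395 190.11481722]
shift cm [ 33.83 -23.19  -9.87] then turn deg [-0.   -0.   -0.01]
```

Run:
```python
from h import *
plan(down(0.267),[525,-265,220])
```

```text
shift cm [ 43.65 -23.1    1.13] then turn deg [-0.   -0.   -0.01]
```

Emit:
move_arm([
  {"tx":3.6,"ty":-1.9,"tz":0.1},
  {"tx":3.6,"ty":-1.9,"tz":0.1},
  {"tx":3.6,"ty":-1.9,"tz":0.1},
  {"tx":3.6,"ty":-1.9,"tz":0.1},
  {"tx":3.6,"ty":-1.9,"tz":0.1},
  {"tx":3.6,"ty":-1.9,"tz":0.1},
  {"tx":3.6,"ty":-1.9,"tz":0.1},
  {"tx":3.6,"ty":-1.9,"tz":0.1},
  {"tx":3.6,"ty":-1.9,"tz":0.1},
  {"tx":3.6,"ty":-2,"tz":0.1},
  {"tx":3.6,"ty":-2,"tz":0.1},
  {"tx":3.6,"ty":-2},
])

```text
invalid input
```

Run:
```python
from h import *
s=r.sense(); print(s['clock'],s['eef_pos'],s['tcp_rot'])
I,D=r.grab_frame('wrist'); save('w1',I); np.savez('pics/w1',I=I,D=D,T=T_of(s)); C=cloud('wrist',D,s)
for q in ['crank','crank_grip','crank_rest']:
    for o in r.place_of(q,'wrist')[:2]:
        a,b=np.round(o['location']).astype(int); print(q,o['confidence'],a,b,C[a,b].round(1))
I=I.astype(int)
red=(I[...,0]>110)&(I[...,1]<60)&(I[...,2]<70)&(C[...,2]>85); print('redtop',C[red].mean(0),red.sum(), C[red].max(0))
m=(C[...,2]>36)&(C[...,2]<48)&(abs(C[...,0]-500)<60)&(abs(C[...,1]+265)<45)
P=C[m]; print(m.sum(),cv2.minAreaRect(P[:,:2].astype(np.float32)),P[:,2].mean())
b=(C[...,2]>4)&(C[...,2]<12)&(abs(C[...,0]-500)<85)&(abs(C[...,1]+265)<60)&(I[...,0]>I[...,2]+30)
print(cv2.minAreaRect(C[b][:,:2].astype(np.float32)))
```

```text
1.3 [ 164.78078176 -602.8717308   231.26768518] [-3.14152710e+00 -1.89044747e-05  2.66769161e-01]
redtop [  99.72883152 -515.04790337  158.16519171] 29782 [ 244.46032071 -402.72646897  374.17999823]
0 ((0.0, 0.0), (0.0, 0.0), 0.0) nan
((0.0, 0.0), (0.0, 0.0), 0.0)<stdin>:10: RuntimeWarning: Mean of empty slice.
  ret = ret.dtype.type(ret / rcount)
```

View pics/w1.png

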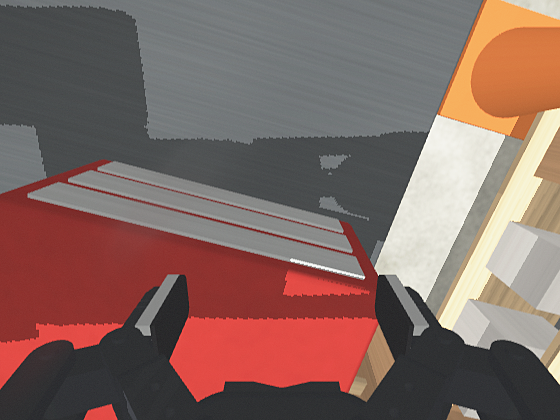

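The move was refused, so this picture shows only the red cabinet and the fingers, at (160,300) and (405,300). I'll retry with all the keys in each row.

Emit:
move_arm([
  {"tx":3.6,"ty":-1.9,"tz":0.1,"rx":0,"ry":0,"rz":0,"gripper":1},
  {"tx":3.6,"ty":-1.9,"tz":0.1,"rx":0,"ry":0,"rz":0,"gripper":1},
  {"tx":3.6,"ty":-1.9,"tz":0.1,"rx":0,"ry":0,"rz":0,"gripper":1},
  {"tx":3.6,"ty":-1.9,"tz":0.1,"rx":0,"ry":0,"rz":0,"gripper":1},
  {"tx":3.6,"ty":-1.9,"tz":0.1,"rx":0,"ry":0,"rz":0,"gripper":1},
  {"tx":3.6,"ty":-1.9,"tz":0.1,"rx":0,"ry":0,"rz":0,"gripper":1},
  {"tx":3.6,"ty":-1.9,"tz":0.1,"rx":0,"ry":0,"rz":0,"gripper":1},
  {"tx":3.6,"ty":-1.9,"tz":0.1,"rx":0,"ry":0,"rz":0,"gripper":1},
  {"tx":3.6,"ty":-1.9,"tz":0.1,"rx":0,"ry":0,"rz":0,"gripper":1},
  {"tx":3.6,"ty":-2,"tz":0.1,"rx":0,"ry":0,"rz":0,"gripper":1},
  {"tx":3.6,"ty":-2,"tz":0.1,"rx":0,"ry":0,"rz":0,"gripper":1},
  {"tx":3.6,"ty":-2,"tz":0,"rx":0,"ry":0,"rz":0,"gripper":1},
])

```text
clock: 2.7
eef_pos: [521.6, -264.8, 220.3]
tcp_rot: [3.141, -0.0, 0.267]
contact_force: [1.2, -0.2, 0.4]
opening: 1.002
```

Run:
```python
from h import *
s=r.sense(); print(s['clock'],s['eef_pos'],s['tcp_rot'])
I,D=r.grab_frame('wrist'); save('w2',I); np.savez('pics/w2',I=I,D=D,T=T_of(s)); C=cloud('wrist',D,s)
for q in ['crank','crank_grip','crank_rest']:
    for o in r.place_of(q,'wrist')[:2]:
        a,b=np.round(o['location']).astype(int); print(q,o['confidence'],a,b,C[a,b].round(1))
I=I.astype(int)
red=(I[...,0]>110)&(I[...,1]<60)&(I[...,2]<70)&(C[...,2]>85); print('redtop',C[red].mean(0),red.sum(), C[red].max(0))
m=(C[...,2]>36)&(C[...,2]<48)&(abs(C[...,0]-500)<60)&(abs(C[...,1]+265)<45)
P=C[m]; print(m.sum(),cv2.minAreaRect(P[:,:2].astype(np.float32)),P[:,2].mean())
b=(C[...,2]>4)&(C[...,2]<12)&(abs(C[...,0]-500)<85)&(abs(C[...,1]+265)<60)&(I[...,0]>I[...,2]+30)
print(cv2.minAreaRect(C[b][:,:2].astype(np.float32)))
```

```text
2.7 [ 521.63548695 -264.79333235  220.31164942] [ 3.14145615e+00 -6.17757773e-05  2.66867368e-01]
crank 0.75 190 191 [ 489.1 -176.5   32.3]
crank 0.7 170 302 [ 539.6 -281.9   31.7]
crank_grip 0.97 241 380 [ 483.2 -390.8   23. ]
crank_grip 0.89 237 273 [ 488.5 -266.4   98.7]
crank_rest 0.97 175 301 [ 535.4 -281.8   37. ]<stdin>:8: RuntimeWarning: Mean of empty slice.
  ret = um.true_divide(
Traceback (most recent call last):
ValueError: zero-size array to reduction operation maximum which has no identity
```

View pics/w2.png

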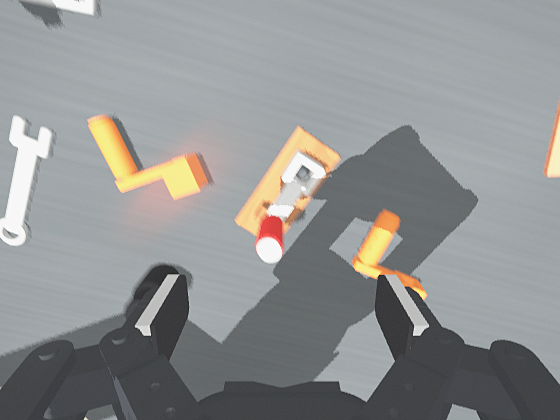

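The wrist view shows the crank's hub at (303,165) and the red grip at (268,245), with orange look-alikes on both sides. I'll refine the hub pose from depth.

Run:
```python
from h import *
z=np.load('pics/w2.npz'); I,D,T=z['I'].astype(int),z['D'],z['T']
s=dict(eef_pos=T[:3,3],tcp_rot=Ro.from_matrix(T[:3,:3]).as_euler('xyz')); C=cloud('wrist',D,s)
near=(abs(C[...,0]-510)<75)&(abs(C[...,1]+270)<60)
red=near&(I[...,0]-I[...,1]>100)&(I[...,0]-I[...,2]>100)&(C[...,2]>30)&(I[...,1]<110); print('red',red.sum(),C[red].mean(0),np.percentile(C[red],[2,98],axis=0))
cap=near&(C[...,2]>92); print('cap',cap.sum(),C[cap].mean(0),np.percentile(C[cap],[2,98],axis=0))
m=near&(C[...,2]>38)&(C[...,2]<46)
P=C[m]; print('hubarm',m.sum(),cv2.minAreaRect(P[:,:2].astype(np.float32)),np.median(P[:,2]),P[:,:2].min(0),P[:,:2].max(0))
b=near&(C[...,2]>4.5)&(C[...,2]<12)
n,l,st,_=cv2.connectedComponentsWithStats(b.astype(np.uint8)); k=1+st[1:,4].argmax(); print('base',cv2.minAreaRect(C[l==k][:,:2].astype(np.float32)),np.median(C[l==k][:,2]))
# model fit of hub top: square 31 w/ 19 hole + arm
from scipy.optimize import minimize
Q=P[:,:2]
def cost(x):
    c,sn=np.cos(x[2]),np.sin(x[2]); d=Q-x[:2]; u=d@[c,sn]; v=d@[-sn,c]
    a=np.maximum(abs(u)-15.5,0)+np.maximum(abs(v)-15.5,0)
    h=np.minimum(np.maximum(9.5-abs(u),0),np.maximum(9.5-abs(v),0))
    arm=np.maximum(abs(u-43)-29,0)+np.maximum(abs(v)-9,0)
    return np.minimum(np.minimum(a+h,arm),6).sum()
best=min((minimize(cost,[x,y,t],method='Nelder-Mead') for x in(525,535,543) for y in(-285,-275) for t in(2.7,2.85,3.0)),key=lambda o:o.fun)
print(best.x,np.degrees(best.x[2]),best.fun/len(Q)); x=best.x
print('grip pred',x[:2]+60*np.array([np.cos(x[2]),np.sin(x[2])]))
```

```text
red 448 [ 486.71094082 -264.96717729   74.0501134 ] [[ 477.23110813 -274.2323074    39.75386938]
 [ 489.26188258 -255.77033088  102.85897546]]
cap 31427 [ 532.61529288 -273.43986068  283.8374908 ] [[ 488.83763669 -327.87563931  108.44286552]
 [ 550.69658162 -211.68267643  309.17554882]]
hubarm 1269 ((508.11260986328125, -276.89935302734375), (31.275936126708984, 86.66551208496094), 72.30699157714844) 42.44229915751538 [ 469.31582929 -303.96531579] [ 553.73330563 -255.72718756]
base ((505.9813232421875, -275.6492004394531), (56.37705612182617, 130.1310577392578), 71.10881042480469) 8.465528669711318
[ 534.61039437 -285.21864795    2.83653011] 162.52120395065643 0.012272116687055912
grip pred [ 477.38070415 -267.19747824]
```

Emit:
move_arm([
  {"tx":0.7,"ty":2.3,"tz":1.5,"rx":0,"ry":0,"rz":0,"gripper":1},
  {"tx":0,"ty":0,"tz":1.5,"rx":0,"ry":0,"rz":8.2,"gripper":1},
  {"tx":0,"ty":0,"tz":1.5,"rx":0,"ry":0,"rz":8.2,"gripper":1},
  {"tx":0,"ty":0,"tz":1.5,"rx":0,"ry":0,"rz":8.2,"gripper":1},
  {"tx":0,"ty":0,"tz":1.5,"rx":0,"ry":0,"rz":8.2,"gripper":1},
  {"tx":0,"ty":0,"tz":0,"rx":0,"ry":0,"rz":0,"gripper":1},
  {"tx":0,"ty":0,"tz":1,"rx":0,"ry":0,"rz":0,"gripper":1},
  {"tx":0,"ty":0,"tz":0,"rx":0,"ry":0,"rz":0,"gripper":1},
])

```text
clock: 3.7
eef_pos: [532.7, -286.8, 134.7]
tcp_rot: [-3.142, 0.001, -0.303]
contact_force: [0.4, 0.2, -0.2]
opening: 0.996
```

Run:
```python
from h import *
plan(down(-0.305),[534.6,-285.2,11])
I,D=r.grab_frame('wrist'); save('w3',I)
print(proj('wrist',[[534.6,-285.2,42]]))
```

```text
shift cm [ 0.14 -0.21 12.37] then turn deg [-0.    0.05  0.11]
[[278.23570602 211.64801993]]
```

View pics/w3.png

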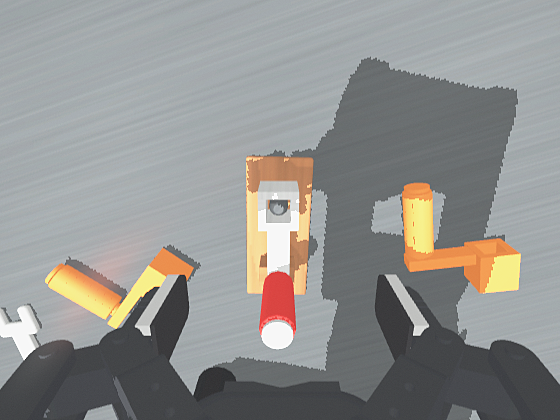

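The hub hole is at (278,207), against a predicted (278,211), so it's centred. The look-alikes are clear of the fingers. Next I'll go down and grip the hub.

Emit:
move_arm([
  {"tx":0.1,"ty":-0.2,"tz":3,"rx":0,"ry":0,"rz":0.1,"gripper":1},
  {"tx":0,"ty":0,"tz":3,"rx":0,"ry":0,"rz":0,"gripper":1},
  {"tx":0,"ty":0,"tz":3,"rx":0,"ry":0,"rz":0,"gripper":1},
  {"tx":0,"ty":0,"tz":2.4,"rx":0,"ry":0,"rz":0,"gripper":1},
  {"tx":0,"ty":0,"tz":0.9,"rx":0,"ry":0,"rz":0,"gripper":1},
  {"tx":0,"ty":0,"tz":0,"rx":0,"ry":0,"rz":0,"gripper":-1},
  {"tx":0,"ty":0,"tz":0,"rx":0,"ry":0,"rz":0,"gripper":-1},
  {"tx":0,"ty":0,"tz":0,"rx":0,"ry":0,"rz":0,"gripper":-1},
  {"tx":0,"ty":0,"tz":0,"rx":0,"ry":0,"rz":0,"gripper":-1},
  {"tx":0,"ty":0,"tz":0,"rx":0,"ry":0,"rz":0,"gripper":-1},
], squeeze=60)

```text
clock: 4.75
eef_pos: [536.0, -285.4, 13.9]
tcp_rot: [3.141, -0.002, -0.307]
contact_force: [-0.1, 0.4, 6.1]
opening: 0.351
```

Emit:
move_arm([
  {"tx":0,"ty":0,"tz":-1,"rx":0,"ry":0,"rz":0,"gripper":-1},
  {"tx":0,"ty":0,"tz":-2,"rx":0,"ry":0,"rz":0,"gripper":-1},
  {"tx":0,"ty":0,"tz":-3,"rx":0,"ry":0,"rz":0,"gripper":-1},
  {"tx":0,"ty":0,"tz":-4,"rx":0,"ry":0,"rz":0,"gripper":-1},
  {"tx":0,"ty":0,"tz":-4,"rx":0,"ry":0,"rz":0,"gripper":-1},
  {"tx":0,"ty":0,"tz":-4,"rx":0,"ry":0,"rz":0,"gripper":-1},
])

```text
clock: 5.35
eef_pos: [534.4, -284.6, 194.5]
tcp_rot: [-3.142, 0.0, -0.307]
contact_force: [0.7, 0.0, -3.5]
opening: 0.351
```

```bash
cat >> h.py <<'E'
def axes(psi,phi=0.0):
    "tool pose aligned with the drive axis, turned by phi about the axis"
    a=Ro.from_euler('z',psi).apply([-.5,0,np.sqrt(.75)]); z=-a
    x=Ro.from_euler('z',psi).apply([np.sqrt(.75),0,.5]); x=Ro.from_rotvec(a*phi).apply(x)
    return np.stack([x,np.cross(z,x),z],1),a
E
python3 - <<'E'
from h import *
R,a=axes(-0.05); T=T_of(); print(T[:3,3],r.sense()['opening'],r.sense()['contact_force'])
p=np.array([620,20,70])+150*a; print(p); plan(R,p)
plan(R,p,np.block([[T[:3,:3],p[:,None]],[np.zeros((1,3)),1]]))
E
```

```text
[ 534.42343938 -284.63010623  194.46386814] 0.35075558229988824 [ 0.68534461  0.03122312 -3.53250265]
[545.09373047  23.7484377  199.90381057]
shift cm [ -8.31 -29.72  -0.54] then turn deg [  3.86  29.84 -14.41]
shift cm [0. 0. 0.] then turn deg [  3.86  29.84 -14.41]
```

Emit:
move_arm([
  {"tx":-1,"ty":-3.7,"tz":-0.1,"rx":0,"ry":0,"rz":0,"gripper":-1},
  {"tx":-1,"ty":-3.7,"tz":-0.1,"rx":0,"ry":0,"rz":0,"gripper":-1},
  {"tx":-1,"ty":-3.7,"tz":-0.1,"rx":0,"ry":0,"rz":0,"gripper":-1},
  {"tx":-1,"ty":-3.7,"tz":-0.1,"rx":0,"ry":0,"rz":0,"gripper":-1},
  {"tx":-1,"ty":-3.7,"tz":-0.1,"rx":0,"ry":0,"rz":0,"gripper":-1},
  {"tx":-1.1,"ty":-3.7,"tz":0,"rx":0,"ry":0,"rz":0,"gripper":-1},
  {"tx":-1.1,"ty":-3.7,"tz":0,"rx":0,"ry":0,"rz":0,"gripper":-1},
  {"tx":-1.1,"ty":-3.8,"tz":0,"rx":0,"ry":0,"rz":0,"gripper":-1},
  {"tx":0,"ty":0,"tz":0,"rx":1,"ry":7.5,"rz":-3.6,"gripper":-1},
  {"tx":0,"ty":0,"tz":0,"rx":1,"ry":7.5,"rz":-3.6,"gripper":-1},
  {"tx":0,"ty":0,"tz":0,"rx":1,"ry":7.4,"rz":-3.6,"gripper":-1},
  {"tx":0,"ty":0,"tz":0,"rx":0.9,"ry":7.4,"rz":-3.6,"gripper":-1},
])

```text
clock: 6.55
eef_pos: [545.1, 23.9, 198.5]
tcp_rot: [-3.141, -0.529, -0.047]
contact_force: [0.6, -2.1, -4.2]
opening: 0.352
```

Emit:
move_arm([
  {"tx":0,"ty":0,"tz":0,"rx":0,"ry":0,"rz":0,"gripper":-1},
  {"tx":0,"ty":0,"tz":0,"rx":0,"ry":0,"rz":0,"gripper":-1},
])

```text
clock: 6.75
eef_pos: [545.2, 23.0, 197.6]
tcp_rot: [-3.141, -0.52, -0.053]
contact_force: [0.8, -0.1, -2.4]
opening: 0.352
```

Run:
```python
from h import *
s=r.sense(); print(s['clock'],s['eef_pos'],s['tcp_rot'],s['qpos'])
I,D=r.grab_frame('wrist'); np.savez('pics/w4',I=I,D=D,T=T_of(s)); C=cloud('wrist',D,s)
save('w4',cv2.resize(I,(784,588),interpolation=cv2.INTER_CUBIC))
for q in ['drive_seat','pipe','cradle','flange_center','crank','crank_grip']:
    for o in r.place_of(q,'wrist')[:2]:
        a,b=np.round(o['location']).astype(int); print(q,o['confidence'],a,b,C[a,b].round(1))
```

```text
6.75 [545.17963102  23.04304573 197.61583486] [-3.14078333 -0.51980191 -0.0526629 ] [ 0.0803785   0.0684719   2.20980974 -0.1893711   0.35304576  1.8643713 ]
drive_seat 0.68 190 284 [612.8  17.1 103. ]
pipe 0.68 45 264 [691.8  26.3 174. ]
crank 0.88 272 281 [546.8  22.9 223.9]
crank 0.79 326 483 [ 486.8 -168.    31.4]
crank_grip 0.65 312 392 [503.1 -85.   22.6]
```

View pics/w4.png

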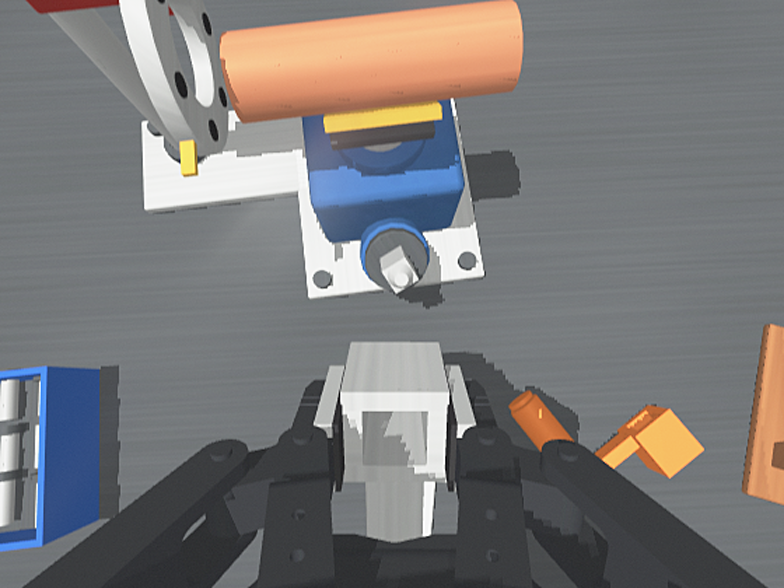

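This view shows the drive's square end at about (399,268) of the 784-wide picture, the collar round it, and the pipe and cradle above. The flange tab is at (189,158) and the held hub at (393,420). Next I'll fit the fixture pose and the square's angle.

Run:
```python
from h import *
z=np.load('pics/w4.npz'); I,D,T=z['I'].astype(int),z['D'],z['T']
s=dict(eef_pos=T[:3,3],tcp_rot=Ro.from_matrix(T[:3,:3]).as_euler('xyz')); C=cloud('wrist',D,s); v,u=np.mgrid[:420,:560]
hsv=cv2.cvtColor(I.astype(np.uint8),cv2.COLOR_RGB2HSV)
# pipe
pm=(v<92)&(u>155)&(u<375)&(hsv[...,0]<15)&(hsv[...,1]>80)&(C[...,2]>140)&(D>0)
pm=cv2.erode(pm.astype(np.uint8),np.ones((5,5)))>0
P=C[pm]; 
from scipy.optimize import least_squares
def res(x):
    d=np.array([x[3],1,x[4]]); d/=np.linalg.norm(d); w=P-[x[0],25,x[2]]; w=w-[0,x[1],0]
    return np.linalg.norm(np.cross(w,d),axis=1)-21
o=least_squares(lambda x:res([x[0],0,x[1],x[2],x[3]]),[695,160,.05,0],loss='soft_l1'); x=o.x
d=np.array([x[2],1,x[3]]);d/=np.linalg.norm(d); t=(P-[x[0],25,x[1]])@d
print('pipe at y=25',x,'rms',np.std(o.fun),len(P),'ends',np.percentile(t,[.5,99.5]))
mid=np.array([x[0],25,x[1]])+d*np.mean(np.percentile(t,[.5,99.5])); print('pipe mid',mid,'yaw',-np.degrees(np.arctan(x[2])))
# plate
b=(C[...,2]>6)&(C[...,2]<14)&(hsv[...,1]<40)&(hsv[...,2]>170)&(u>200)&(u<360)&(v>80)&(v<230)
print('plate z',np.median(C[b][:,2]),b.sum())
# front edge: for each column lowest plate pixel
E=np.array([C[np.where(b[:,c])[0].max(),c] for c in range(226,342) if b[:,c].any() and np.where(b[:,c])[0].max()>185]); f=np.polyfit(E[:,1],E[:,0],1)
for _ in range(3):
    k=abs(E[:,0]-np.polyval(f,E[:,1]))<2; f=np.polyfit(E[k,1],E[k,0],1)
print('front edge x=',f,'yaw',np.degrees(-np.arctan(f[0])),E[k].min(0),E[k].max(0))
# collar+square points
for nm,lo,hi in[('face',-2.5,3),]: pass
np.save('pics/drive.npy',C[150:225,245:325])
Q=C[150:225,245:325].reshape(-1,3); Q=Q[(Q[:,2]>50)]
print(len(Q),Q.min(0),Q.max(0))
```

```text
pipe at y=25 [ 7.04606173e+02  1.56379692e+02 -7.92133452e-02 -1.39997656e-03] rms 0.6491226072321445 8086 ends [-67.29803576  67.16903494]
pipe mid [704.61126602  24.93570106 156.37978206] yaw 4.529133096896545
plate z 10.12106127102362 3487
front edge x= [-7.84233949e-02  6.21905587e+02] yaw 4.484151720486068 [615.16764236 -47.13008075   8.17199154] [626.13334588  79.66231953  11.51556453]
2667 [545.99576083 -26.08143749  50.05824961] [664.11283518  52.99967119 362.91478658]
```

Run:
```python
from h import *
psi=0.0787; R,a=axes(psi); e1=R[:,0]; e2=np.cross(a,e1)
o=np.array([705,20,0.]); seat=o+Ro.from_euler('z',psi).apply([-81,0,70.4]); print('seat0',seat,'e2',e2)
Q=np.load('pics/drive.npy').reshape(-1,3); W=(Q-seat); L=np.stack([W@e1,W@e2,W@a],1)
f=(abs(L[:,0])<32)&(abs(L[:,1])<32)&(L[:,2]>-8)&(L[:,2]<50); L=L[f]
print(np.histogram(L[:,2],bins=np.arange(-8,50,2)))
face=L[abs(L[:,2])<2.5]; print('face',len(face),np.median(face[:,2]),face.min(0),face.max(0),cv2.minEnclosingCircle(face[:,:2].astype(np.float32)))
sq=L[(L[:,2]>6)&(L[:,2]<32)]; print('sq',len(sq),cv2.minAreaRect(sq[:,:2].astype(np.float32)))
tip=L[(L[:,2]>36)]; print('tip',len(tip),tip.mean(0),cv2.minAreaRect(tip[:,:2].astype(np.float32)) if len(tip)>4 else '')
# raster of square/face in axis view
im=np.zeros((64,64),np.uint8)
sp=sq
from collections import Counter
for lo,hi in[(6,12),(12,18),(18,24),(24,30),(30,41)]:
    g=L[(L[:,2]>lo)&(L[:,2]<hi)]; print(lo,len(g),g[:,:2].mean(0).round(1),cv2.minAreaRect(g[:,:2].astype(np.float32)))
np.save('pics/L.npy',L)
# picture: upscaled crop
z=np.load('pics/w4.npz'); save('w4c',cv2.resize(z['I'][140:230,230:340],(660,540),interpolation=cv2.INTER_CUBIC))
```

```text
seat0 [624.250715    13.63187845  70.4       ] e2 [-0.07861878  0.99690475  0.        ]
(array([ 16,  16,  23, 358, 613,  21,  12,  12,  12,  10,  12,  10,  13,
        17,  11,  14,  12,  17,  14,  45, 122,  43,  49,  63,  51,   0,
         0,   0]), array([-8, -6, -4, -2,  0,  2,  4,  6,  8, 10, 12, 14, 16, 18, 20, 22, 24,
       26, 28, 30, 32, 34, 36, 38, 40, 42, 44, 46, 48]))
face 989 0.22299235381519847 [-20.96284772 -17.1646679   -2.43520027] [20.46651424 24.13684339  2.38310369] ((-0.07091691344976425, 3.7257730960845947), 20.90714454650879)
sq 199 ((-0.04920053482055664, 3.690469741821289), (16.595876693725586, 16.079429626464844), 25.35930061340332)
tip 163 [ 0.8359708   3.88201871 38.98640973] ((0.3940763473510742, 3.6615631580352783), (11.400646209716797, 11.801896095275879), 85.31802368164062)
6 34 [6.4 4.4] ((5.395573616027832, 1.8172731399536133), (21.249969482421875, 10.498298645019531), 70.96517944335938)
12 35 [6.5 5.4] ((6.008730411529541, 2.830801010131836), (20.31808853149414, 9.926665306091309), 75.36478424072266)
18 42 [6.3 5.1] ((5.302345275878906, 2.065182685852051), (21.799108505249023, 10.556352615356445), 71.43489074707031)
24 43 [6.3 5.7] ((5.863907814025879, 2.7867202758789062), (21.024368286132812, 10.49311351776123), 74.61959075927734)
30 361 [1.3 3.8] ((-0.10528182983398438, 3.6980643272399902), (16.521482467651367, 15.921491622924805), 24.993412017822266)
```

View pics/w4c.png

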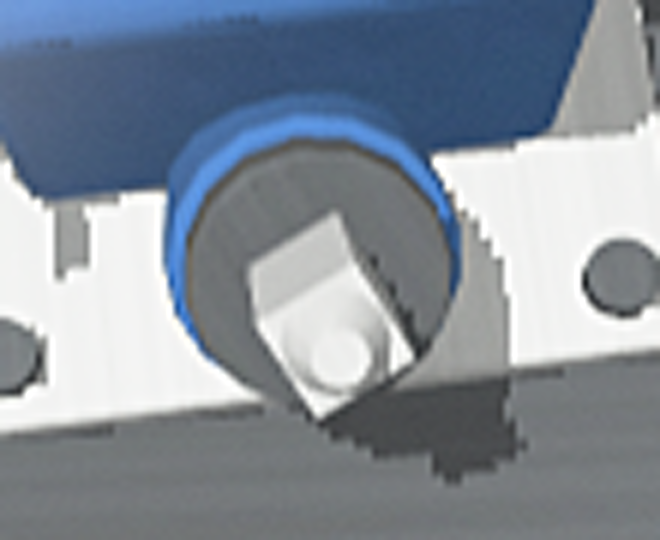

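Crop: the square's end is centred at about (335,350), with its flats turned about 25° from the slope direction. This agrees with the depth fit (16.5 x 16 mm). Next I'll check where the hub sits in the gripper.

Run:
```python
from h import *
z=np.load('pics/w4.npz'); I,D,T=z['I'].astype(int),z['D'],z['T']
s=dict(eef_pos=T[:3,3],tcp_rot=Ro.from_matrix(T[:3,:3]).as_euler('xyz')); C=cloud('wrist',D,s)
L=(C-T[:3,3])@T[:3,:3]; v,u=np.mgrid[:420,:560]
m=(v>235)&(v<345)&(u>240)&(u<325)&(L[...,2]>-50)&(L[...,2]<20)&(abs(L[...,0])<30)&(abs(L[...,1])<20)
P=L[m]; print(np.histogram(P[:,2],np.arange(-50,20,3)))
f=P[(P[:,0]>11)]; print('front face',len(f),np.median(f[:,0]),np.percentile(f[:,0],[5,95]),f[:,1].min(),f[:,1].max(),f[:,2].min(),f[:,2].max())
tz=np.median(P[(P[:,2]<-15)&(P[:,2]>-35)][:,2]); t=P[abs(P[:,2]-tz)<2.5]; print('top z',tz,len(t),np.percentile(t,[1,99],axis=0))
ff=P[(P[:,2]<4)&(P[:,2]>-18)]; print(np.percentile(ff,[1,50,99],axis=0)); g=np.polyfit(ff[:,1],ff[:,0],1); print('tilt deg',np.degrees(np.arctan(g[0])), np.degrees(np.arctan(np.polyfit(ff[:,2],ff[:,0],1)[0])))
psi=.0787; R,a=axes(psi); R2,_=axes(psi,np.radians(25.2)); e2=np.cross(a,R[:,0])
seat=np.array([624.25,13.63,70.4])+3.7*e2+.2*a; print('seat',seat)
```

```text
(array([   0,    0,    0,  184,  149,  127, 1018, 2550,  548,  499,  484,
        444,  450,  389,  387,  342,  284,  160,   67,    0,    0,    0,
          0]), array([-50, -47, -44, -41, -38, -35, -32, -29, -26, -23, -20, -17, -14,
       -11,  -8,  -5,  -2,   1,   4,   7,  10,  13,  16,  19]))
front face 3149 14.373933132544657 [11.80272718 14.91580446] -17.63199476475937 19.82937869401195 -36.94398446529068 5.799301933284256
top z -28.21269590122278 3580 [[-16.41913264 -14.8702648  -30.08785783]
 [ 14.91197549  15.57588429 -25.89522735]]
[[-11.25214337 -17.19601835 -17.86399745]
 [ 14.10380449   0.52853858  -9.1921835 ]
 [ 15.03042725  18.70190282   3.47663607]]
tilt deg 1.0591752067837628 12.29359568125304
seat [623.85942002  17.31068571  70.57320508]
```

```bash
cat >> h.py <<'E'
psi=.0787; SEAT=np.array([623.86,17.31,70.57]); HUB=np.array([-.8,.2,5.8])
def hubpose(s,phi=np.radians(25.2)):
    R,a=axes(psi,phi); return R,SEAT+a*s-R@HUB
E
python3 - <<'E'
from h import *
R,p=hubpose(52); plan(R,p); T=T_of(); T[:3,:3]=R; plan(R,p,T)
print(np.degrees(Ro.from_matrix(R.T@axes(psi)[0]).as_rotvec()))
E
```

```text
shift cm [0.46 0.51 9.1 ] then turn deg [  3.62   0.86 -31.65]
shift cm [-0.16  1.19  9.04] then turn deg [0. 0. 0.]
[-4.38511920e-16  2.79241999e-16  2.52000000e+01]
```

Turn first, then shift.

Emit:
move_arm([
  {"tx":0,"ty":0,"tz":0,"rx":0.9,"ry":0.2,"rz":-7.9,"gripper":-1},
  {"tx":0,"ty":0,"tz":0,"rx":0.9,"ry":0.2,"rz":-7.9,"gripper":-1},
  {"tx":0,"ty":0,"tz":0,"rx":0.9,"ry":0.2,"rz":-7.9,"gripper":-1},
  {"tx":0,"ty":0,"tz":0,"rx":0.9,"ry":0.2,"rz":-7.9,"gripper":-1},
  {"tx":-0.2,"ty":1.2,"tz":2,"rx":0,"ry":0,"rz":0,"gripper":-1},
  {"tx":0,"ty":0,"tz":3,"rx":0,"ry":0,"rz":0,"gripper":-1},
  {"tx":0,"ty":0,"tz":3,"rx":0,"ry":0,"rz":0,"gripper":-1},
  {"tx":0,"ty":0,"tz":0.5,"rx":0,"ry":0,"rz":0,"gripper":-1},
  {"tx":0,"ty":0,"tz":0,"rx":0,"ry":0,"rz":0,"gripper":-1},
  {"tx":0,"ty":0,"tz":0,"rx":0,"ry":0,"rz":0,"gripper":-1},
])

```text
clock: 8.1
eef_pos: [591.8, 15.2, 126.0]
tcp_rot: [2.901, -0.469, 0.576]
contact_force: [0.1, 0.1, -2.2]
opening: 0.349
```

Run:
```python
from h import *
R,p=hubpose(52); plan(R,p); T=T_of(); T[:3,:3]=R; plan(R,p,T); s=r.sense(); print(s['eef_pos'],s['contact_force'])
I,D=r.grab_frame('wrist'); np.savez('pics/w5',I=I,D=D,T=T_of(s)); C=cloud('wrist',D,s); save('w5',I)
L=(C-SEAT)@axes(psi,np.radians(25.2))[0]; L[...,2]*=-1
f=(abs(L[...,0])<25)&(abs(L[...,1])<25)&(L[...,2]>-4)&(L[...,2]<42); Q=L[f]
print(np.histogram(Q[:,2],np.arange(-4,43,4)))
g=Q[(Q[:,2]>4)&(Q[:,2]<34)]; print(len(g),g.min(0),g.max(0)); g=Q[abs(Q[:,2])<3]; print('face',cv2.minEnclosingCircle(g[:,:2].astype(np.float32)))
K=(C-s['eef_pos'])@T_of(s)[:3,:3]; m=(K[...,2]>-31)&(K[...,2]<-25)&(abs(K[...,0])<25)&(abs(K[...,1])<25); print('hubtop',np.percentile(K[m],[1,50,99],axis=0))
```

```text
shift cm [0.07 0.03 0.62] then turn deg [ 0.    0.02 -0.01]
shift cm [0.07 0.03 0.62] then turn deg [0. 0. 0.]
[591.79009886  15.22953851 125.95722774] [ 0.09371354  0.06725881 -2.22501058]
(array([825, 946,  55,  51,  56,  60,  70,  65, 117, 179,  38]), array([-4,  0,  4,  8, 12, 16, 20, 24, 28, 32, 36, 40]))
590 [ 2.10423997 -7.92720255  4.07922623] [ 8.6103717   8.06550974 33.97360311]
face ((0.38751769065856934, 0.08240838348865509), 21.076547622680664)
hubtop [[-24.43563863 -22.92064126 -30.45918683]
 [ -1.41218484   0.1080377  -28.67036636]
 [ 14.79441229  21.5260527  -25.23758652]]
```

View pics/w5.png

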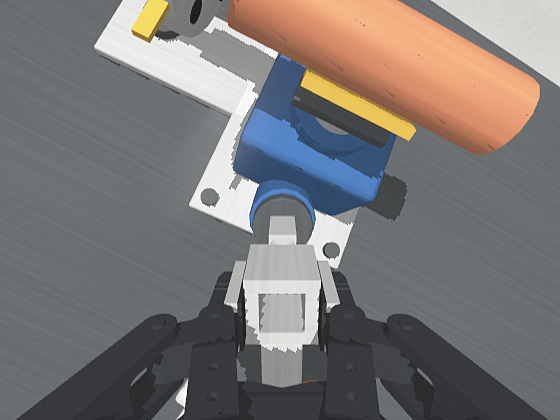

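Looking down the axis (picture centre ~(283,230)), the square lines up with the hub's faces and is centred to under 1 mm. I'll insert now.

Emit:
move_arm([
  {"tx":0.1,"ty":0,"tz":1,"rx":0,"ry":0,"rz":0,"gripper":-1},
  {"tx":0,"ty":0,"tz":1,"rx":0,"ry":0,"rz":0,"gripper":-1},
  {"tx":0,"ty":0,"tz":0.5,"rx":0,"ry":0,"rz":0,"gripper":-1},
  {"tx":0,"ty":0,"tz":0.5,"rx":0,"ry":0,"rz":0,"gripper":-1},
  {"tx":0,"ty":0,"tz":0.5,"rx":0,"ry":0,"rz":0,"gripper":-1},
  {"tx":0,"ty":0,"tz":0,"rx":0,"ry":0,"rz":0,"gripper":-1},
])

```text
clock: 8.75
eef_pos: [610.0, 17.0, 94.7]
tcp_rot: [2.901, -0.468, 0.576]
contact_force: [-0.2, 0.4, -3.2]
opening: 0.349
```

Emit:
move_arm([
  {"tx":0,"ty":0,"tz":0.5,"rx":0,"ry":0,"rz":0,"gripper":-1},
  {"tx":0,"ty":0,"tz":0.5,"rx":0,"ry":0,"rz":0,"gripper":-1},
  {"tx":0,"ty":0,"tz":0.5,"rx":0,"ry":0,"rz":0,"gripper":-1},
  {"tx":0,"ty":0,"tz":0.4,"rx":0,"ry":0,"rz":0,"gripper":-1},
  {"tx":0,"ty":0,"tz":0.2,"rx":0,"ry":0,"rz":0,"gripper":-1},
  {"tx":0,"ty":0,"tz":0,"rx":0,"ry":0,"rz":0,"gripper":-1},
])

```text
clock: 9.35
eef_pos: [620.5, 17.8, 76.9]
tcp_rot: [2.901, -0.469, 0.576]
contact_force: [0.4, -0.6, -2.8]
opening: 0.354
```

Run:
```python
from h import *
R,p=hubpose(0); plan(R,p); print(r.sense()['contact_force']@axes(psi)[1], r.sense()['contact_force'])
```

```text
shift cm [0.02 0.04 0.14] then turn deg [-0.    0.05 -0.02]
-2.5819096688488377 [ 0.43809387 -0.57220659 -2.75515455]
```

Emit:
move_arm([
  {"tx":0,"ty":0,"tz":0.1,"rx":0,"ry":0,"rz":0,"gripper":-1},
  {"tx":0,"ty":0,"tz":0.1,"rx":0,"ry":0,"rz":0,"gripper":-1},
  {"tx":0,"ty":0,"tz":0,"rx":0,"ry":0,"rz":0,"gripper":-1},
])

```text
clock: 9.65
eef_pos: [621.6, 17.9, 75.6]
tcp_rot: [2.9, -0.469, 0.576]
contact_force: [0.7, -0.1, -2.7]
opening: 0.35
```

Emit:
move_arm([
  {"tx":0,"ty":0,"tz":0.1,"rx":0,"ry":0,"rz":0,"gripper":-1},
  {"tx":0,"ty":0,"tz":0.1,"rx":0,"ry":0,"rz":0,"gripper":-1},
  {"tx":0,"ty":0,"tz":0,"rx":0,"ry":0,"rz":0,"gripper":-1},
])

```text
clock: 9.95
eef_pos: [621.7, 17.9, 75.3]
tcp_rot: [2.9, -0.47, 0.576]
contact_force: [-20.5, -2.7, 26.2]
opening: 0.358
```

Contact at 33 N along the axis, so it's seated. I'll ease off, open and back out.

Emit:
move_arm([
  {"tx":0,"ty":0,"tz":-0.1,"rx":0,"ry":0,"rz":0,"gripper":0.6},
  {"tx":0,"ty":0,"tz":0,"rx":0,"ry":0,"rz":0,"gripper":0.6},
  {"tx":0,"ty":0,"tz":0,"rx":0,"ry":0,"rz":0,"gripper":0.6},
  {"tx":0,"ty":0,"tz":0,"rx":0,"ry":0,"rz":0,"gripper":0.6},
  {"tx":0,"ty":0,"tz":-1,"rx":0,"ry":0,"rz":0,"gripper":0.6},
  {"tx":0,"ty":0,"tz":-3,"rx":0,"ry":0,"rz":0,"gripper":0.6},
  {"tx":0,"ty":0,"tz":-4,"rx":0,"ry":0,"rz":0,"gripper":0.6},
  {"tx":0,"ty":0,"tz":-4,"rx":0,"ry":0,"rz":0,"gripper":0.6},
  {"tx":0,"ty":0,"tz":-1,"rx":0,"ry":0,"rz":0,"gripper":0.6},
  {"tx":0,"ty":0,"tz":0,"rx":0,"ry":0,"rz":0,"gripper":0.6},
])

```text
clock: 10.95
eef_pos: [557.8, 12.9, 189.0]
tcp_rot: [2.899, -0.472, 0.577]
contact_force: [0.3, -0.3, 1.1]
opening: 0.796
```

```bash
cat >> h.py <<'E'
def grip_at(ang,s=66):
    R,a=axes(psi); e1=R[:,0]; e2=np.cross(a,e1); return SEAT+a*s+60*(np.cos(ang)*e1+np.sin(ang)*e2)
def crank_look(n='wrist',tag='x'):
    s=r.sense(); I,D=r.grab_frame(n); np.savez('pics/'+tag,I=I,D=D,T=T_of(s)); save(tag,I); C=cloud(n,D,s)
    R,a=axes(psi); L=(C-SEAT)@np.stack([R[:,0],np.cross(a,R[:,0]),a],1); J=I.astype(int)
    red=(J[...,0]-J[...,1]>90)&(J[...,0]-J[...,2]>80)&(J[...,1]<90)&(abs(L[...,2]-66)<36)&(np.hypot(L[...,0],L[...,1])<95)
    if red.sum()<20: print('no grip seen'); return
    P=L[red]; 
    from scipy.optimize import least_squares
    q=least_squares(lambda c:np.hypot(*(P[:,:2]-c).T)-12,P[:,:2].mean(0)*1.0,loss='soft_l1').x
    print('grip',red.sum(),q,np.hypot(*q),'ang',np.degrees(np.arctan2(q[1],q[0])),'z',np.percentile(P[:,2],[1,99]))
E
python3 - <<'E'
from h import *
s=r.sense(); print(s['clock'],s['eef_pos'],s['contact_force'])
crank_look(tag='w6')
R,a=axes(psi); p=grip_at(np.radians(205.2),110); print(p)
T=T_of(); plan(R,p,T); T[:3,:3]=R; plan(R,p,T)
z=np.load('pics/w6.npz'); C=cloud('wrist',z['D'],s); L=(C-SEAT)@np.stack([R[:,0],np.cross(a,R[:,0]),a],1)
m=(np.hypot(L[...,0],L[...,1])<26)&(L[...,2]>20)&(L[...,2]<50); print(np.histogram(L[m][:,2],np.arange(20,51,2)))
m&=abs(L[...,2]-34)<3; print('hub top z',np.median(L[m][:,2]),cv2.minAreaRect(L[m][:,:2].astype(np.float32)))
E
```

```text
10.95 [557.84710662  12.8987675  188.98913527] [ 0.25387861 -0.30715257  1.10000588]
grip 1451 [-57.7338934  -26.13371917] 63.37328873636991 ang -155.64572582001594 z [38.05211088 94.01024775]
[524.16802752 -16.17807306 138.68798284]
shift cm [-6.14  0.02  2.45] then turn deg [ 0.04 -0.07 25.19]
shift cm [-5.55  2.64  2.46] then turn deg [0. 0. 0.]
(array([ 33,  46,  58,  41,  59, 101, 459, 856,  75,  67,  51,   0,   0,
         0,   0]), array([20, 22, 24, 26, 28, 30, 32, 34, 36, 38, 40, 42, 44, 46, 48, 50]))
hub top z 34.33268444730742 ((-5.330135345458984, -2.0769615173339844), (40.24395751953125, 30.801822662353516), 23.99136734008789)
```

The crank is fully seated: hub top 34.3 mm above the collar, grip at angle 205° and z 38..94. Next I'll go to the grip.

Emit:
move_arm([
  {"tx":0,"ty":0,"tz":0,"rx":0,"ry":0,"rz":8.4,"gripper":0.6},
  {"tx":0,"ty":0,"tz":0,"rx":0,"ry":0,"rz":8.4,"gripper":0.6},
  {"tx":0,"ty":0,"tz":0,"rx":0,"ry":0,"rz":8.4,"gripper":0.6},
  {"tx":-2.8,"ty":1.3,"tz":0,"rx":0,"ry":0,"rz":0,"gripper":0.6},
  {"tx":-2.8,"ty":1.3,"tz":0,"rx":0,"ry":0,"rz":0,"gripper":0.6},
  {"tx":0,"ty":0,"tz":2,"rx":0,"ry":0,"rz":0,"gripper":0.6},
  {"tx":0,"ty":0,"tz":0,"rx":0,"ry":0,"rz":0,"gripper":0.6},
  {"tx":0,"ty":0,"tz":0,"rx":0,"ry":0,"rz":0,"gripper":0.6},
])

```text
clock: 11.8
eef_pos: [520.9, -16.0, 140.7]
tcp_rot: [-3.141, -0.521, 0.078]
contact_force: [-0.1, 1.0, 0.4]
opening: 0.797
```

Run:
```python
from h import *
R,a=axes(psi); plan(R,grip_at(np.radians(204.7),53)); crank_look(tag='w7')
```

```text
shift cm [ 0.18 -0.01  6.04] then turn deg [ 0.    0.17 -0.03]
grip 1428 [-57.83019651 -25.88156393] 63.357611856877085 ang -155.88937840113567 z [38.82887401 94.12434916]
```

Emit:
move_arm([
  {"tx":0.1,"ty":0,"tz":2,"rx":0,"ry":0.2,"rz":0,"gripper":0.6},
  {"tx":0,"ty":0,"tz":2,"rx":0,"ry":0,"rz":0,"gripper":0.6},
  {"tx":0,"ty":0,"tz":1.5,"rx":0,"ry":0,"rz":0,"gripper":0.6},
  {"tx":0,"ty":0,"tz":0.4,"rx":0,"ry":0,"rz":0,"gripper":0.6},
  {"tx":0,"ty":0,"tz":0,"rx":0,"ry":0,"rz":0,"gripper":-1},
  {"tx":0,"ty":0,"tz":0,"rx":0,"ry":0,"rz":0,"gripper":-1},
  {"tx":0,"ty":0,"tz":0,"rx":0,"ry":0,"rz":0,"gripper":-1},
  {"tx":0,"ty":0,"tz":0,"rx":0,"ry":0,"rz":0,"gripper":-1},
  {"tx":0,"ty":0,"tz":0,"rx":0,"ry":0,"rz":0,"gripper":-1},
], squeeze=50)

```text
clock: 12.75
eef_pos: [551.0, -13.5, 92.8]
tcp_rot: [-3.142, -0.528, 0.079]
contact_force: [-1.0, 1.7, 3.7]
opening: 0.267
```

Run:
```python
from h import *
R,a=axes(psi); s=r.sense(); B=np.stack([R[:,0],np.cross(a,R[:,0]),a],1); L=(s['eef_pos']-SEAT)@B
print(s['clock'],s['opening'],L,np.hypot(*L[:2]),np.degrees(np.arctan2(L[1],L[0])),s['contact_force']@B)
# tool x=e1, tool y=-e2 ; flange measures, seen in w4
z=np.load('pics/w4.npz'); I,D,T=z['I'].astype(int),z['D'],z['T']
s=dict(eef_pos=T[:3,3],tcp_rot=Ro.from_matrix(T[:3,:3]).as_euler('xyz')); C=cloud('wrist',D,s); v,u=np.mgrid[:420,:560]
tab=(u>122)&(u<148)&(v>95)&(v<130)&(I[...,0]-I[...,2]>80); print('w4 tab',tab.sum(),np.median(C[tab],0),np.percentile(C[tab],[2,98],axis=0))
# flange ring face in side view (face normal = pipe axis)
z=np.load('pics/side0.npz'); I,D=z['I'].astype(int),z['D']; C=cloud('side',D)
yf=Ro.from_euler('z',psi).inv(); F=yf.apply((C-[SEAT[0],SEAT[1],0]).reshape(-1,3)).reshape(C.shape)+[-0+(-81),0,0]
fl=(abs(F[...,1]-92)<4)&(abs(F[...,0])<60)&(F[...,2]>110)&(F[...,2]<250)
Q=F[fl]; print('flange',len(Q),np.median(Q[:,1]),Q.min(0),Q.max(0))
rr=cv2.minEnclosingCircle(Q[:,[0,2]].astype(np.float32)); print(rr)
tab=(abs(F[...,1]-87)<15)&(abs(F[...,0]+48)<14)&(I[...,0]-I[...,2]>70); print('side tab',tab.sum(),F[tab].mean(0) if tab.any() else '')
```

```text
12.75 0.26704021682599943 [-53.92525283 -24.9681136   56.74715345] 59.425075422611705 -155.1552321027742 [1.08493248 1.73715237 3.69245308]
w4 tab 294 [645.71772392 106.02552047 179.89431727] [[638.0515603  102.99151614 177.40701619]
 [653.69962391 109.83679333 181.23305624]]
flange 780 93.4186774913273 [-59.80498219  88.0541246  133.92084782] [ 57.39042077  95.91392328 224.98796065]
((-1.1265863180160522, 182.557861328125), 58.716346740722656)
side tab 31 [-52.96912726  89.27156914 179.18853084]
```

Estimates so far: flange ~179.4 (tab and rim agree), pipe 156.4, so about 2.3 turns. I'll generate the circle rows.

```bash
cat >> h.py <<'E'
def wind(th0,total,step,r0=59.4):
    n=int(round(total/step)); th=np.radians(th0-step*np.arange(n+1)); rr=np.r_[r0,np.full(n,60.)]/10
    P=np.round(np.stack([rr*np.cos(th),-rr*np.sin(th)],1),1); d=np.diff(P,axis=0)
    for i,x in enumerate(d): print(i+1,x.round(1).tolist(),end='; ' if (i+1)%6 else '\n')
E
python3 -c "
from h import *
wind(205,360,20)"
```

```text
1 [-0.6, -2.0]; 2 [0.2, -2.1]; 3 [0.9, -1.8]; 4 [1.5, -1.5]; 5 [1.8, -0.9]; 6 [2.1, -0.2]
7 [2.0, 0.6]; 8 [1.7, 1.2]; 9 [1.2, 1.7]; 10 [0.6, 2.0]; 11 [-0.2, 2.1]; 12 [-0.9, 1.8]
13 [-1.5, 1.5]; 14 [-1.8, 0.9]; 15 [-2.1, 0.2]; 16 [-2.0, -0.6]; 17 [-1.7, -1.2]; 18 [-1.2, -1.7]
```

Emit:
move_arm([
  {"tx":-0.6,"ty":-2.0,"tz":0,"rx":0,"ry":0,"rz":0,"gripper":-1},
  {"tx":0.2,"ty":-2.1,"tz":0,"rx":0,"ry":0,"rz":0,"gripper":-1},
  {"tx":0.9,"ty":-1.8,"tz":0,"rx":0,"ry":0,"rz":0,"gripper":-1},
  {"tx":0,"ty":0,"tz":0,"rx":0,"ry":0,"rz":0,"gripper":-1},
])

```text
clock: 13.15
eef_pos: [545.4, 23.2, 90.9]
tcp_rot: [-3.141, -0.524, 0.079]
contact_force: [-7.7, -2.4, 8.1]
opening: 0.269
```

```bash
cat >> h.py <<'E'
def where():
    R,a=axes(psi); s=r.sense(); B=np.stack([R[:,0],np.cross(a,R[:,0]),a],1); L=(s['eef_pos']-SEAT)@B
    print(s['clock'],s['opening'],L.round(1),'r',np.hypot(*L[:2]).round(1),'ang',np.degrees(np.arctan2(L[1],L[0])).round(1),'F',(s['contact_force']@B).round(1),s['tcp_rot'].round(3))
E
python3 -c "
from h import *
where()"
```

```text
13.15 0.2690219031364471 [-57.2  12.1  56.5] r 58.5 ang 168.1 F [-2.8 -1.8 10.9] [-3.141 -0.524  0.079]
```

```bash
python3 -c "
from h import *
wind(168,360,10,58.5)"
```

```text
1 [0.1, -1.0]; 2 [0.5, -1.0]; 3 [0.6, -0.8]; 4 [0.8, -0.7]; 5 [0.9, -0.6]; 6 [0.9, -0.4]
7 [1.1, -0.2]; 8 [1.0, -0.1]; 9 [1.0, 0.1]; 10 [1.0, 0.3]; 11 [1.0, 0.5]; 12 [0.8, 0.6]
13 [0.7, 0.8]; 14 [0.6, 0.9]; 15 [0.4, 0.9]; 16 [0.2, 1.1]; 17 [0.1, 1.0]; 18 [-0.1, 1.0]
19 [-0.3, 1.0]; 20 [-0.5, 1.0]; 21 [-0.6, 0.8]; 22 [-0.8, 0.7]; 23 [-0.9, 0.6]; 24 [-0.9, 0.4]
25 [-1.1, 0.2]; 26 [-1.0, 0.1]; 27 [-1.0, -0.1]; 28 [-1.0, -0.3]; 29 [-1.0, -0.5]; 30 [-0.8, -0.6]
31 [-0.7, -0.8]; 32 [-0.6, -0.9]; 33 [-0.4, -0.9]; 34 [-0.2, -1.1]; 35 [-0.1, -1.0]; 36 [0.1, -1.0]
```

Emit:
move_arm([
  {"tx":0.1,"ty":-1.0,"tz":0,"rx":0,"ry":0,"rz":0,"gripper":-1},
  {"tx":0.5,"ty":-1.0,"tz":0,"rx":0,"ry":0,"rz":0,"gripper":-1},
  {"tx":0.6,"ty":-0.8,"tz":0,"rx":0,"ry":0,"rz":0,"gripper":-1},
  {"tx":0.8,"ty":-0.7,"tz":0,"rx":0,"ry":0,"rz":0,"gripper":-1},
  {"tx":0.9,"ty":-0.6,"tz":0,"rx":0,"ry":0,"rz":0,"gripper":-1},
  {"tx":0,"ty":0,"tz":0,"rx":0,"ry":0,"rz":0,"gripper":-1},
])

```text
clock: 13.75
eef_pos: [559.6, 57.1, 101.0]
tcp_rot: [-3.14, -0.514, 0.08]
contact_force: [-23.1, 7.0, 16.7]
opening: 0.27
```

```bash
python3 -c "
from h import *
where()"
```

```text
13.75 0.26974993325099683 [-37.6  44.8  56.8] r 58.4 ang 130.0 F [-11.1   8.8  25.7] [-3.14  -0.514  0.08 ]
```

Emit:
move_arm([
  {"tx":0,"ty":0,"tz":0,"rx":0,"ry":0,"rz":0,"gripper":-1},
  {"tx":0,"ty":0,"tz":0,"rx":0,"ry":0,"rz":0,"gripper":-1},
  {"tx":0,"ty":0,"tz":0,"rx":0,"ry":0,"rz":0,"gripper":-1},
])

```text
clock: 14.05
eef_pos: [559.5, 57.0, 100.9]
tcp_rot: [-3.14, -0.514, 0.08]
contact_force: [-23.8, 8.6, 16.6]
opening: 0.268
```

```bash
python3 -c "
from h import *
where(); s=r.sense(); print(s['qpos'])"
```

```text
14.05 0.268234732299016 [-37.7  44.6  56.8] r 58.4 ang 130.2 F [-11.7  10.5  25.9] [-3.14  -0.514  0.08 ]
[ 0.10537897  0.28647448  2.24939742 -0.11754003  0.09224508  1.71027831]
```

q5 is down to 0.09, with a range limit of 0, which explains the lag: the 30° tool tilt puts the wrist at its limit. I'll let go, tilt the tool about the jaw axis to about 14°, and grip the sleeve again.

Emit:
move_arm([
  {"tx":0,"ty":0,"tz":0,"rx":0,"ry":0,"rz":0,"gripper":0.2},
  {"tx":0,"ty":0,"tz":0,"rx":0,"ry":0,"rz":0,"gripper":0.2},
  {"tx":0,"ty":0,"tz":0,"rx":0,"ry":0,"rz":0,"gripper":0.2},
])

```text
clock: 14.35
eef_pos: [564.8, 56.8, 103.0]
tcp_rot: [-3.139, -0.523, 0.078]
contact_force: [0.5, 0.1, -0.2]
opening: 0.601
```

```bash
cat >> h.py <<'E'
def gpose(th,s=73,tilt=14.,back=19):
    t=np.radians(tilt); z=Ro.from_euler('z',psi).apply([np.sin(t),0,-np.cos(t)]); x=Ro.from_euler('z',psi).apply([np.cos(t),0,np.sin(t)])
    R=np.stack([x,np.cross(z,x),z],1); return R,grip_at(np.radians(th),s)+back*z
E
python3 -c "
from h import *
where(); print(r.sense()['qpos'])
crank_look(tag='w8')
R,p=gpose(130); plan(R,p); T=T_of(); T[:3,:3]=R; plan(R,p,T)"
```

```text
14.35 0.6010628584584072 [-32.1  44.   56. ] r 54.4 ang 126.1 F [ 0.4  0.  -0.4] [-3.139 -0.523  0.078]
[ 0.1037595   0.28814583  2.24370418 -0.11762924  0.08753752  1.70988481]
grip 3846 [-53.48192013  35.53443971] 64.21068591884986 ang 146.39915500821508 z [37.85561431 93.07341875]
shift cm [-1.17 -0.2   0.13] then turn deg [ -0.13 -15.95  -0.  ]
shift cm [-1.09 -0.2   0.44] then turn deg [0. 0. 0.]
```

View pics/w8.png

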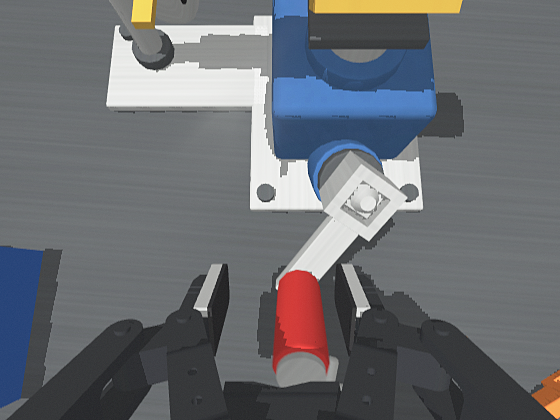

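The grip settled back to about 145°: the hub's play under gravity. It lies between the fingers at (302,325), with the crank well seated at (365,200). I'll regrasp it there with the reduced tilt.

```bash
python3 -c "
from h import *
R,p=gpose(145); plan(R,p); T=T_of(); T[:3,:3]=R; plan(R,p,T)"
```

```text
shift cm [-2.23  0.96  0.12] then turn deg [ -0.13 -15.95  -0.  ]
shift cm [-2.11  0.95  0.73] then turn deg [0. 0. 0.]
```

Emit:
move_arm([
  {"tx":0,"ty":0.9,"tz":0,"rx":0,"ry":-5,"rz":0,"gripper":0.2},
  {"tx":0,"ty":0,"tz":0,"rx":0,"ry":-5.5,"rz":0,"gripper":0.2},
  {"tx":0,"ty":0,"tz":0,"rx":0,"ry":-5.5,"rz":0,"gripper":0.2},
  {"tx":-1,"ty":0,"tz":0.3,"rx":0,"ry":0,"rz":0,"gripper":0.2},
  {"tx":-1,"ty":0,"tz":0.3,"rx":0,"ry":0,"rz":0,"gripper":0.2},
  {"tx":0,"ty":0,"tz":0,"rx":0,"ry":0,"rz":0,"gripper":0.2},
  {"tx":0,"ty":0,"tz":0,"rx":0,"ry":0,"rz":0,"gripper":0.2},
])

```text
clock: 15.1
eef_pos: [545.5, 46.3, 91.3]
tcp_rot: [-3.14, -0.242, 0.079]
contact_force: [0.3, -0.6, 0.0]
opening: 0.599
```

```bash
python3 -c "
from h import *
where(); print(r.sense()['qpos'])
R,p=gpose(145); plan(R,p); crank_look(tag='w9')"
```

```text
15.1 0.5985415009564469 [-55.3  35.1  55.9] r 65.5 ang 147.6 F [ 0.2 -0.6 -0.1] [-3.14  -0.242  0.079]
[0.08088508 0.32418941 2.0914701  0.00366899 0.48402352 1.56910763]
shift cm [0.12 0.07 0.08] then turn deg [-0.13  0.14  0.03]
grip 5107 [-54.23115744  34.21579728] 64.12284476035049 ang 147.75114472601123 z [36.82187703 92.97781261]
```

```bash
cat >> h.py <<'E'
def wind2(th0,n,step,r0=60.):
    th=np.radians(th0-step*np.arange(n+1)); rr=np.r_[r0,np.full(n,60.)]/10
    c=rr*np.cos(th); P=np.round(np.stack([.961*c,-rr*np.sin(th),-.276*c],1),1); d=np.diff(P,axis=0)
    for i,x in enumerate(d): print(i+1,(x.round(1)+0).tolist(),end='; ' if (i+1)%6 else '\n')
E
python3 -c "
from h import *
wind2(146,24,15)"
```

```text
1 [1.0, -1.1, -0.3]; 2 [1.3, -0.9, -0.4]; 3 [1.4, -0.5, -0.4]; 4 [1.5, -0.1, -0.4]; 5 [1.5, 0.3, -0.4]; 6 [1.3, 0.7, -0.4]
7 [1.2, 1.1, -0.3]; 8 [0.8, 1.3, -0.3]; 9 [0.5, 1.5, -0.1]; 10 [0.1, 1.5, -0.1]; 11 [-0.3, 1.6, 0.1]; 12 [-0.7, 1.4, 0.2]
13 [-1.0, 1.1, 0.3]; 14 [-1.3, 0.9, 0.4]; 15 [-1.4, 0.5, 0.4]; 16 [-1.5, 0.1, 0.4]; 17 [-1.5, -0.3, 0.4]; 18 [-1.3, -0.7, 0.4]
19 [-1.2, -1.1, 0.3]; 20 [-0.8, -1.3, 0.3]; 21 [-0.5, -1.5, 0.1]; 22 [-0.1, -1.5, 0.1]; 23 [0.3, -1.6, -0.1]; 24 [0.7, -1.4, -0.2]
```

Emit:
move_arm([
  {"tx":0.1,"ty":0,"tz":0.1,"rx":0,"ry":0,"rz":0,"gripper":-1},
  {"tx":0,"ty":0,"tz":0,"rx":0,"ry":0,"rz":0,"gripper":-1},
  {"tx":0,"ty":0,"tz":0,"rx":0,"ry":0,"rz":0,"gripper":-1},
  {"tx":0,"ty":0,"tz":0,"rx":0,"ry":0,"rz":0,"gripper":-1},
])

```text
clock: 15.55
eef_pos: [548.6, 46.5, 91.6]
tcp_rot: [-3.14, -0.243, 0.079]
contact_force: [-0.2, -1.6, 3.8]
opening: 0.268
```

Emit:
move_arm([
  {"tx":1.0,"ty":-1.1,"tz":-0.3,"rx":0,"ry":0,"rz":0,"gripper":-1},
  {"tx":1.3,"ty":-0.9,"tz":-0.4,"rx":0,"ry":0,"rz":0,"gripper":-1},
  {"tx":1.4,"ty":-0.5,"tz":-0.4,"rx":0,"ry":0,"rz":0,"gripper":-1},
  {"tx":1.5,"ty":-0.1,"tz":-0.4,"rx":0,"ry":0,"rz":0,"gripper":-1},
  {"tx":0,"ty":0,"tz":0,"rx":0,"ry":0,"rz":0,"gripper":-1},
])

```text
clock: 16.05
eef_pos: [592.7, 76.7, 119.2]
tcp_rot: [-3.139, -0.241, 0.079]
contact_force: [-10.3, 4.2, 14.1]
opening: 0.266
```

```bash
cat >> h.py <<'E'
def where2(th):
    R,p=gpose(th); T=T_of(); a=axes(psi)[1]; g=T[:3,3]-19*T[:3,2]; B=np.stack([axes(psi)[0][:,0],np.cross(a,axes(psi)[0][:,0]),a],1); L=(g-SEAT)@B
    s=r.sense(); print(s['clock'],'grasp',L.round(1),'r',np.hypot(*L[:2]).round(1),'ang',np.degrees(np.arctan2(L[1],L[0])).round(1),'F',(s['contact_force']@B).round(1),'q4-6',s['qpos'][3:].round(2),s['tcp_rot'].round(3)); plan(R,p)
E
python3 -c "
from h import *
where2(86)"
```

```text
16.05 grasp [ 6.7 61.6 73.6] r 62.0 ang 83.8 F [-1.5  4.9 17.2] q4-6 [-0.02  0.59  1.64] [-3.139 -0.241  0.079]
shift cm [-0.22  0.18  0.13] then turn deg [-0.16  0.21  0.02]
```

Tracking well (83.8° against 86° commanded). I'll keep winding.

Emit:
move_arm([
  {"tx":1.3,"ty":0.4,"tz":-0.4,"rx":0,"ry":0,"rz":0,"gripper":-1},
  {"tx":1.3,"ty":0.7,"tz":-0.4,"rx":0,"ry":0,"rz":0,"gripper":-1},
  {"tx":1.2,"ty":1.1,"tz":-0.3,"rx":0,"ry":0,"rz":0,"gripper":-1},
  {"tx":0.8,"ty":1.3,"tz":-0.3,"rx":0,"ry":0,"rz":0,"gripper":-1},
  {"tx":0.5,"ty":1.5,"tz":-0.1,"rx":0,"ry":0,"rz":0,"gripper":-1},
  {"tx":0.1,"ty":1.5,"tz":-0.1,"rx":0,"ry":0,"rz":0,"gripper":-1},
  {"tx":-0.3,"ty":1.6,"tz":0.1,"rx":0,"ry":0,"rz":0,"gripper":-1},
  {"tx":-0.7,"ty":1.4,"tz":0.2,"rx":0,"ry":0,"rz":0,"gripper":-1},
  {"tx":0,"ty":0,"tz":0,"rx":0,"ry":0,"rz":0,"gripper":-1},
])

```text
clock: 16.95
eef_pos: [641.3, -17.5, 144.1]
tcp_rot: [-3.141, -0.25, 0.079]
contact_force: [0.9, -6.2, 15.8]
opening: 0.264
```

```bash
python3 -c "
from h import *
where2(-34)"
```

```text
16.95 grasp [ 54.5 -36.1  74.7] r 65.4 ang -33.5 F [ 8.3 -6.3 13.5] q4-6 [0.05 0.66 1.41] [-3.141 -0.25   0.079]
shift cm [-0.43 -0.25  0.29] then turn deg [-0.02 -0.35  0.01]
```

Emit:
move_arm([
  {"tx":-1.3,"ty":0.9,"tz":0.4,"rx":0,"ry":0,"rz":0,"gripper":-1},
  {"tx":-1.4,"ty":0.8,"tz":0.4,"rx":0,"ry":0,"rz":0,"gripper":-1},
  {"tx":-1.4,"ty":0.5,"tz":0.4,"rx":0,"ry":0,"rz":0,"gripper":-1},
  {"tx":-1.5,"ty":0.1,"tz":0.4,"rx":0,"ry":0,"rz":0,"gripper":-1},
  {"tx":-1.5,"ty":-0.3,"tz":0.4,"rx":0,"ry":0,"rz":0,"gripper":-1},
  {"tx":-1.3,"ty":-0.7,"tz":0.4,"rx":0,"ry":0,"rz":0,"gripper":-1},
  {"tx":-1.2,"ty":-1.1,"tz":0.3,"rx":0,"ry":0,"rz":0,"gripper":-1},
  {"tx":-0.8,"ty":-1.3,"tz":0.3,"rx":0,"ry":0,"rz":0,"gripper":-1},
  {"tx":0,"ty":0,"tz":0,"rx":0,"ry":0,"rz":0,"gripper":-1},
])

```text
clock: 17.85
eef_pos: [550.2, -10.7, 90.3]
tcp_rot: [-3.14, -0.257, 0.08]
contact_force: [11.7, 7.9, 7.3]
opening: 0.263
```

```bash
python3 -c "
from h import *
where2(-154)"
```

```text
17.85 grasp [-50.6 -22.1  73.3] r 55.3 ang -156.4 F [14.3  7.   0.2] q4-6 [0.07 0.47 1.39] [-3.14  -0.257  0.08 ]
shift cm [-0.33  0.42  0.11] then turn deg [-0.09 -0.71  0.06]
```

Emit:
move_arm([
  {"tx":-0.5,"ty":-1.4,"tz":0.1,"rx":0,"ry":0.5,"rz":0,"gripper":-1},
  {"tx":-0.1,"ty":-1.5,"tz":0.1,"rx":0,"ry":0,"rz":0,"gripper":-1},
  {"tx":0.3,"ty":-1.6,"tz":-0.1,"rx":0,"ry":0,"rz":0,"gripper":-1},
  {"tx":0.7,"ty":-1.4,"tz":-0.2,"rx":0,"ry":0,"rz":0,"gripper":-1},
  {"tx":1.0,"ty":-1.1,"tz":-0.3,"rx":0,"ry":0,"rz":0,"gripper":-1},
  {"tx":1.3,"ty":-0.9,"tz":-0.4,"rx":0,"ry":0,"rz":0,"gripper":-1},
  {"tx":1.4,"ty":-0.5,"tz":-0.4,"rx":0,"ry":0,"rz":0,"gripper":-1},
  {"tx":1.5,"ty":-0.1,"tz":-0.4,"rx":0,"ry":0,"rz":0,"gripper":-1},
  {"tx":0,"ty":0,"tz":0,"rx":0,"ry":0,"rz":0,"gripper":-1},
])

```text
clock: 18.75
eef_pos: [587.6, 76.1, 116.9]
tcp_rot: [-3.14, -0.25, 0.079]
contact_force: [-2.3, -5.2, 3.2]
opening: 0.264
```

Run:
```python
from h import *
where2(86)
s=r.sense(); I,D=r.grab_frame('wrist'); np.savez('pics/w10',I=I,D=D,T=T_of(s)); save('w10',I)
```

```text
18.75 grasp [ 0.9 61.4 74.2] r 61.4 ang 89.1 F [-0.8 -5.   4.1] q4-6 [-0.02  0.57  1.64] [-3.14  -0.25   0.079]
shift cm [0.33 0.16 0.02] then turn deg [-0.08 -0.35  0.04]
```

View pics/w10.png

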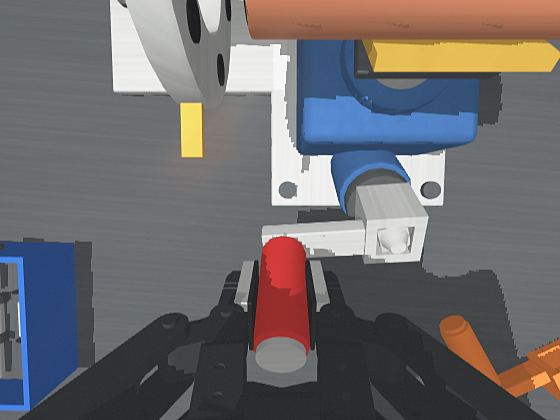

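The crank sits square on the drive at (392,225), with the sleeve held at (280,300) and the tab at (192,130). By count the pipe has risen ~13 mm, so about one more turn is needed.

Emit:
move_arm([
  {"tx":1.6,"ty":0.4,"tz":-0.4,"rx":0,"ry":0,"rz":0,"gripper":-1},
  {"tx":1.3,"ty":0.7,"tz":-0.4,"rx":0,"ry":0,"rz":0,"gripper":-1},
  {"tx":1.2,"ty":1.1,"tz":-0.3,"rx":0,"ry":0,"rz":0,"gripper":-1},
  {"tx":0.8,"ty":1.3,"tz":-0.3,"rx":0,"ry":0,"rz":0,"gripper":-1},
  {"tx":0.5,"ty":1.5,"tz":-0.1,"rx":0,"ry":0,"rz":0,"gripper":-1},
  {"tx":0.1,"ty":1.5,"tz":-0.1,"rx":0,"ry":0,"rz":0,"gripper":-1},
  {"tx":-0.3,"ty":1.6,"tz":0.1,"rx":0,"ry":0,"rz":0,"gripper":-1},
  {"tx":-0.7,"ty":1.4,"tz":0.2,"rx":0,"ry":0,"rz":0,"gripper":-1},
  {"tx":0,"ty":0,"tz":0,"rx":0,"ry":0,"rz":0,"gripper":-1},
])

```text
clock: 19.7
eef_pos: [640.7, -17.2, 144.4]
tcp_rot: [3.141, -0.265, 0.079]
contact_force: [8.2, -8.7, 12.1]
opening: 0.268
```

Run:
```python
from h import *
where2(-34)
```

```text
19.7 grasp [ 54.  -35.7  75.3] r 64.7 ang -33.5 F [12.5 -9.3  6.7] q4-6 [0.05 0.64 1.41] [ 3.141 -0.265  0.079]
shift cm [-0.39 -0.22  0.33] then turn deg [ 0.06 -1.16  0.02]
```

Now on to -154°, then a measurement.

Emit:
move_arm([
  {"tx":-1.2,"ty":0.9,"tz":0.4,"rx":0,"ry":-0.5,"rz":0,"gripper":-1},
  {"tx":-1.4,"ty":0.8,"tz":0.4,"rx":0,"ry":-0.5,"rz":0,"gripper":-1},
  {"tx":-1.3,"ty":0.5,"tz":0.4,"rx":0,"ry":0,"rz":0,"gripper":-1},
  {"tx":-1.5,"ty":0.1,"tz":0.4,"rx":0,"ry":0,"rz":0,"gripper":-1},
  {"tx":-1.5,"ty":-0.3,"tz":0.4,"rx":0,"ry":0,"rz":0,"gripper":-1},
  {"tx":-1.3,"ty":-0.7,"tz":0.4,"rx":0,"ry":0,"rz":0,"gripper":-1},
  {"tx":-1.2,"ty":-1.1,"tz":0.3,"rx":0,"ry":0,"rz":0,"gripper":-1},
  {"tx":-0.7,"ty":-1.3,"tz":0.3,"rx":0,"ry":0,"rz":0,"gripper":-1},
  {"tx":0,"ty":0,"tz":0,"rx":0,"ry":0,"rz":0,"gripper":-1},
])

```text
clock: 20.6
eef_pos: [549.5, -9.7, 90.5]
tcp_rot: [-3.14, -0.248, 0.08]
contact_force: [13.9, 6.7, 5.1]
opening: 0.262
```

```bash
cat >> h.py <<'E'
from scipy.optimize import least_squares
FR=Ro.from_euler('z',psi); ORG=np.array([SEAT[0],SEAT[1],0])-FR.apply([-81,0,0])
def heights(n,D,I,s=None):
    C=cloud(n,D,s); F=FR.inv().apply((C-ORG).reshape(-1,3)).reshape(C.shape); J=I.astype(int)
    m=(abs(F[...,1])<65)&(abs(F[...,0])<25)&(F[...,2]>140)&(F[...,2]<215)&(J[...,0]-J[...,2]>40)&((J[...,0]-J[...,2])<1.9*(J[...,0]-J[...,1]+1))&(D>0)
    m=cv2.erode(m.astype(np.uint8),np.ones((3,3)))>0; P=F[m]
    if len(P)>100:
        o=least_squares(lambda x:np.hypot(P[:,0]-x[0]-x[2]*P[:,1],P[:,2]-x[1])-21,[0,np.percentile(P[:,2],95)-21,0],loss='soft_l1',f_scale=.5); print(n,'pipe',len(P),o.x.round(3),'rms',np.median(abs(o.fun)).round(2),'top',np.percentile(P[:,2],99).round(1),'u',np.percentile(P[:,1],[1,99]).round(0))
    f=(abs(F[...,1]-87)<8)&(abs(F[...,0]+52)<14)&(abs(F[...,2]-180)<8)&(J[...,0]-J[...,2]>80)&(D>0)
    f=cv2.erode(f.astype(np.uint8),np.ones((3,3)))>0
    if f.sum()>5: print(n,'tab',f.sum(),np.percentile(F[f],[5,50,95],axis=0).round(1).tolist())
    g=(abs(F[...,1]-92)<3.5)&(abs(F[...,0])<50)&(abs(F[...,2]-180)<60)&(D>0)&(abs(J[...,0]-J[...,2])<40)
    Q=F[g]
    if len(Q)>100:
        rad=np.hypot(Q[:,0],Q[:,2]-179.5); Q=Q[(rad<49)&(rad>18)]; print(n,'flange z extent',Q[:,2].min().round(1),Q[:,2].max().round(1),'x',Q[:,0].min().round(1),Q[:,0].max().round(1),len(Q))
E
python3 - <<'E'
from h import *
where2(-154)
for t in ['w4','w10']:
    z=np.load(f'pics/{t}.npz'); T=z['T']; heights('wrist',z['D'],z['I'],dict(eef_pos=T[:3,3],tcp_rot=Ro.from_matrix(T[:3,:3]).as_euler('xyz')))
z=np.load('pics/side0.npz'); heights('side',z['D'],z['I'])
s=r.sense(); I,D=r.grab_frame('wrist'); np.savez('pics/w11',I=I,D=D,T=T_of(s)); save('w11',I); heights('wrist',D,I,s)
I,D=r.grab_frame('side'); save('s11',I); heights('side',D,I)
I,D=r.grab_frame('top'); heights('top',D,I)
E
```

```text
20.6 grasp [-50.9 -21.2  73.6] r 55.1 ang -157.4 F [15.   5.6 -2.7] q4-6 [0.07 0.48 1.4 ] [-3.14  -0.248  0.08 ]
shift cm [-0.28  0.52  0.14] then turn deg [-0.09 -0.2   0.06]
wrist pipe 9115 [-1.80000e-02  1.56228e+02  1.00000e-03] rms 0.41 top 177.8 u [-63.  63.]
wrist tab 217 [[-58.8, 84.3, 178.7], [-52.7, 86.6, 179.8], [-45.6, 89.2, 180.9]]
wrist flange z extent 153.9 221.9 x -45.1 29.9 915
wrist pipe 10580 [  0.365 169.474   0.   ] rms 0.29 top 181.2 u [-22.  64.]
wrist tab 985 [[-59.1, 84.6, 179.1], [-52.4, 87.1, 180.1], [-45.7, 89.6, 181.1]]
wrist flange z extent 154.9 210.6 x -44.8 -3.4 1409
side pipe 620 [-3.27000e-01  1.56153e+02 -2.00000e-03] rms 0.76 top 179.5 u [-59.  47.]
side tab 9 [[-56.9, 87.8, 178.6], [-53.7, 89.4, 179.8], [-49.6, 91.1, 180.9]]
side flange z extent 133.9 225.0 x -44.5 40.8 715
side pipe 742 [-2.42000e-01  1.75788e+02 -3.00000e-03] rms 0.78 top 198.9 u [-59.  60.]
side tab 8 [[-57.1, 87.9, 179.0], [-54.0, 90.1, 180.1], [-50.7, 91.5, 181.7]]
side flange z extent 134.8 224.6 x -44.6 40.9 716
top pipe 625 [-1.13900e+00  1.75556e+02 -5.00000e-03] rms 1.22 top 200.4 u [-61.  62.]
```

Cameras agree: pipe ~175.9 now, flange centre ~179.0 (tab top 180.0 minus 1.5; rim 179.6). That leaves ~3.0 mm, about 108°.

Emit:
move_arm([
  {"tx":-0.5,"ty":-1.4,"tz":0.1,"rx":0,"ry":0,"rz":0,"gripper":-1},
  {"tx":-0.1,"ty":-1.5,"tz":0.1,"rx":0,"ry":0,"rz":0,"gripper":-1},
  {"tx":0.3,"ty":-1.6,"tz":-0.1,"rx":0,"ry":0,"rz":0,"gripper":-1},
  {"tx":0.7,"ty":-1.4,"tz":-0.2,"rx":0,"ry":0,"rz":0,"gripper":-1},
  {"tx":1.0,"ty":-1.1,"tz":-0.3,"rx":0,"ry":0,"rz":0,"gripper":-1},
  {"tx":1.3,"ty":-0.9,"tz":-0.4,"rx":0,"ry":0,"rz":0,"gripper":-1},
  {"tx":1.4,"ty":-0.5,"tz":-0.4,"rx":0,"ry":0,"rz":0,"gripper":-1},
  {"tx":1.1,"ty":-0.1,"tz":-0.3,"rx":0,"ry":0,"rz":0,"gripper":-1},
  {"tx":0,"ty":0,"tz":0,"rx":0,"ry":0,"rz":0,"gripper":-1},
])

```text
clock: 21.65
eef_pos: [584.2, 75.9, 114.6]
tcp_rot: [3.141, -0.234, 0.08]
contact_force: [-0.7, -11.7, 5.5]
opening: 0.264
```

Run:
```python
from h import *
where2(91)
s=r.sense(); I,D=r.grab_frame('wrist'); heights('wrist',D,I,s)
I,D=r.grab_frame('side'); heights('side',D,I)
```

```text
21.65 grasp [-2.8 61.5 73.8] r 61.6 ang 92.6 F [  1.4 -11.6   5.6] q4-6 [-0.02  0.58  1.64] [ 3.141 -0.234  0.08 ]
shift cm [0.21 0.15 0.03] then turn deg [-0.01  0.6   0.07]
wrist pipe 2501 [-40.699 172.044  -0.   ] rms 0.15 top 180.5 u [-16.  64.]
wrist tab 1075 [[-59.0, 84.6, 179.1], [-52.2, 87.1, 180.1], [-45.6, 89.6, 181.1]]
wrist flange z extent 157.3 207.9 x -44.9 -9.5 1215
side pipe 738 [-3.20000e-01  1.78638e+02  1.00000e-03] rms 0.74 top 202.0 u [-60.  61.]
side tab 9 [[-57.2, 87.7, 178.6], [-53.9, 89.8, 180.2], [-49.6, 91.0, 181.6]]
side flange z extent 133.0 225.6 x -45.2 40.6 714
```

The pipe is at ~178.7–179.2 and the flange at ~179.0. I'll release and back away.

Emit:
move_arm([
  {"tx":0,"ty":0,"tz":0,"rx":0,"ry":0,"rz":0,"gripper":0.1},
  {"tx":0,"ty":0,"tz":0,"rx":0,"ry":0,"rz":0,"gripper":0.3},
  {"tx":0,"ty":0,"tz":0,"rx":0,"ry":0,"rz":0,"gripper":0.3},
  {"tx":0,"ty":0,"tz":0,"rx":0,"ry":0,"rz":0,"gripper":0.3},
  {"tx":0,"ty":0,"tz":-1,"rx":0,"ry":0,"rz":0,"gripper":0.3},
  {"tx":-0.3,"ty":0,"tz":-2,"rx":0,"ry":0,"rz":0,"gripper":0.3},
  {"tx":-0.5,"ty":0,"tz":-3,"rx":0,"ry":0,"rz":0,"gripper":0.3},
  {"tx":-0.5,"ty":0,"tz":-4,"rx":0,"ry":0,"rz":0,"gripper":0.3},
  {"tx":-1,"ty":0,"tz":-4,"rx":0,"ry":0,"rz":0,"gripper":0.3},
  {"tx":-2,"ty":0,"tz":-3,"rx":0,"ry":0,"rz":0,"gripper":0.3},
  {"tx":0,"ty":0,"tz":0,"rx":0,"ry":0,"rz":0,"gripper":0.3},
])

```text
clock: 22.85
eef_pos: [501.6, 70.7, 273.6]
tcp_rot: [-3.139, -0.239, 0.079]
contact_force: [0.6, -0.1, -0.3]
opening: 0.655
```

Run:
```python
from h import *
s=r.sense(); print(s['clock'],s['contact_force'])
crank_look(tag='w12'); z=np.load('pics/w12.npz'); heights('wrist',z['D'],z['I'],s)
C=cloud('wrist',z['D'],s); R,a=axes(psi); L=(C-SEAT)@np.stack([R[:,0],np.cross(a,R[:,0]),a],1)
m=(np.hypot(L[...,0],L[...,1])<24)&(abs(L[...,2]-34)<4); print('hub top',m.sum(),np.median(L[m][:,2]))
I,D=r.grab_frame('side'); heights('side',D,I)
I,D=r.grab_frame('top'); heights('top',D,I)
```

```text
22.85 [ 0.60184748 -0.14384871 -0.31647613]
grip 718 [-35.45578203  51.04233064] 62.14846737059648 ang 124.78519100199773 z [38.64726145 94.02858514]
wrist pipe 502 [ -0.417 182.352  -0.   ] rms 0.17 top 181.1 u [-62.  63.]
wrist tab 139 [[-58.9, 84.6, 179.0], [-52.5, 86.8, 180.1], [-46.2, 89.1, 181.2]]
wrist flange z extent 173.0 207.1 x -44.9 -32.1 166
hub top 1009 34.55570644632462
side pipe 742 [-3.11000e-01  1.78576e+02 -3.00000e-03] rms 0.66 top 202.0 u [-60.  60.]
side flange z extent 133.7 224.6 x -44.8 40.5 723
top pipe 605 [-1.03700e+00  1.78435e+02  4.00000e-03] rms 1.3 top 203.1 u [-60.  61.]
```

View pics/w12.png

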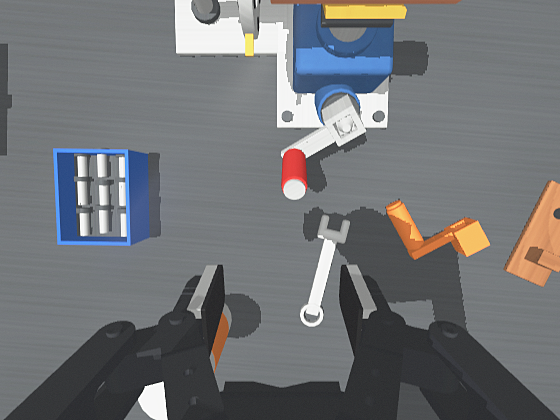

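The picture shows the crank on the drive at (345,125), its red grip free at (293,172), and the bin, wrench and can in place. The pipe is still at 178.5 and the flange at 178.6–179.2, so I'm handing it in.

```bash
python3 -c "
from rig import r
print(r.sign_off())"
```

```text
the job is handed in; nothing more can be done
None
```

The pipe is level with the flange to within about 1 mm, the crank is still on the drive, and I handed the job in at about 23 s. I lifted the crank off its rest by the hub and pushed it on until it seated, with 33 N along the axis. Then I wound it clockwise about 2¼ turns by its grip, let go and backed away.

**Last checks**
- **Pipe height:** the pipe's centre was at 178.6 mm from the side camera and 178.4 mm from the top camera. The side reading was the same before and after letting go.
- **Flange height:** the flange centre was at about 178.6 mm by its tab and 179.2 mm by its rim.
- **Crank:** the hub top was 34.6 mm above the collar, against 34 mm for fully seated. The arm was touching nothing.
- **Other objects:** the bolt bin, wrench and can looked undisturbed in the last view. The socket was not in that view, and I did not measure any of them again.

**Disagreements**
- **Wrist reading of the pipe:** after letting go, the wrist camera gave 182.4 mm, but it saw only a sliver of the pipe, so I discarded it. An earlier wrist fit just before letting go (172.0 mm, placed 40 mm off in x) was also wrong.
- **Crank drop-back:** when let go, the crank's grip dropped from about 93° to 125°, which is more than the hub's 12° play. I put this down to the sleeve sliding along the pads, because the pipe height did not change.
- **First winding attempt:** it stalled with one wrist joint (q5) near its limit at 0, so I let go and gripped the sleeve again with the tool tilted less.

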